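Read two faces of a sample carrier, turning it between passes

ROBOT

A 6-joint arm with a two-finger parallel gripper is mounted at the origin on the work surface. World frame = base frame: x ahead of the robot, y to its left, z up, the work surface at z = 0. Lengths are in m, angles in rad, forces in N, time in s.
With the tool pointing down it reaches from about 0.375 to 0.9 m from the base axis. Payload 3.1 kg.
Tool frame: the origin (TCP) lies at the very end of the fingers, on their centre line; the grasp point (between the pads) lies 19 mm behind it (hold_point_z is the distance from the TCP to the grasp point, in m); x points along the fingers, y is the direction in which the jaws open and shut, and the axes are right-handed (so a half turn about x gives the same grasp; the last joint's range is limited). The gripper opens to 87 mm and grips with 3 to 60 N. Pads are 19 mm wide; open, the fingers measure 117 mm over their backs; the gripper's body (75 mm by 190 mm) begins 51 mm behind the grasp point.
Start: joints at [-1.401, 0.527, 1.433, -0, 1.181, -0.178], TCP at [0.214, -0.587, 0.223] pointing down, gripper open.
Joint ranges: [-3.08, 3.08], [-0.75, 2.2], [0.22, 2.44], [-1.43, 4.57], [0, 2.65], [-2.85, 2.85]. Speed limits (rad/s): [2.79, 2.79, 3.14, 3.14, 3.14, 3.14].

INTERFACE

Orientations are given as a unit quaternion [x, y, z, w].
In Python, from rig import * gives the robot as it stands.
- The arm moves only by the tool send_rows, never from a script. Its argument "steps" is a list that holds one entry, the list of rows, each a list of 6 numbers: the shift along the tool's x, y, z in cm, then the turn, a rotation vector about the tool's x, y, z in units of 6 degrees (1.0 is 6 degrees). In form: [[[x, y, z, wx, wy, wz], ...]]. A call has 1 to 8 rows; each row shifts and turns the pose as measured when the row begins, along the tool's axes as they then stand; what a row does not reach is not made up. A row lasts 1/12 s, in which the tool goes at most 41.7 mm and 7.16 degrees, less where a joint would pass 70% of its speed; a pose out of reach is approached as far as the arm can. A call is refused whole if a number of a shift passes 4.17 or a number of a turn 1, either way. A call with a gripper value outside its range is refused whole. "gripper" is the closure, from 0 (fully open) to 1 (shut), set as the call begins (left out, the last holds). The fingers move at their own pace and stop on an object; "force" is the grip in N (left out, the last holds). Time passes only in rows, so rows that do not move let the fingers close. It gives the time, the measured TCP pose, the force and the opening at its end, in the units of the state.
- get_obs(): the state, without advancing time (a new reading comes with each control period).
- camera(name): name is "scene" or "side" or "wrist"; returns (picture, depth): 480x640x3 uint8, red, green, blue; 480x640 float32, m along the optical axis (not along the pixel's ray), 0 where there is no reading.
- camera_params(name): a dict with "intrinsics" (3x3 intrinsics, pixels), "D" ([k1, k2, p1, p2, k3] as OpenCV has them; the pictures are not rectified), "position" and "attitude" of the camera in the world; the wrist camera has in their place "T_tool_cam" (4x4, takes a point from camera to tool coordinates, whose origin is the TCP and whose axes are the tool frame's). Camera axes: x right, y down, z forward; pixel columns grow to the right and rows downward; lengths in m; the calibration is good to about 2 mm. A picture is of the moment at which its call begins: read the wrist's pose just before it. camera_params takes no time and is no camera call.
- hand_in(): hands the job in, once; it reports no verdict.
The state is a dict: "time": time; "q": joint angles; "joint_velocities": joint speeds; "joint_torque": joint torques, N m; "position": TCP position; "tool_rot": TCP orientation; "ft_force": force on the tool from outside, world axes, zero at the start; "moment": the same for the moment, N m; "grip_width": finger opening in m.
Only numpy, scipy, OpenCV 4.12 (cv2) and the standard library are available. Lean on these libraries where they do the work, as an engineer would, in place of code of your own. Each camera call takes 0.05 s, during which the arm holds its last target.

TASK

Push the sample carrier under the lamp bar of the code reader until its one-slot face presses the reader's sprung bar fully home, squarely and near the middle of the bar; then draw it back until the bar springs right out, give it a quarter turn so that the two-slot face leads, and press the bar fully home with that face in the same way. Leave the carrier standing there, holding the bar in. Keep it upright throughout and do not disturb the things around it.

Things in the scene. Friction and masses are not known exactly. Their poses are not given: they have to be found in the camera images.
- carrier_grip (a point): Loose white plastic sample carrier, 0.45 kg: block 90 x 90 x 38 mm (z 0-38) with a 22 mm square upright stem in the middle (z 38-100), sides parallel to the block's. Starts before the reader, one-slot face roughly to it. This point: on the stem's axis, 72 mm above the underside, a good height to grip; dragged hard along the bench by the stem it may tip, lifted a few mm it hangs upright. Axes: z up the stem, x to the one-slot face, y to the two-slot face.
- one_slot (a point): Point on the carrier's one-slot face (+x side; one dark upright slot 30 mm wide that runs over the top edge): mid-width, 22 mm above the underside, 45 mm from the stem's axis. Carrier's axes.
- two_slot (a point): Point on the carrier's two-slot face (+y side; two dark upright slots 10 mm wide, 36 mm apart): mid-width, 22 mm above the underside, 45 mm from the stem's axis. The other two faces are plain. On the block's top near its corners stand four grey tube caps, 16 mm across, 6 mm high, 30 mm from the middle in x and y.
- reader: Code reader, fixed to the bench: white block 200 mm wide, 70 mm high, its front at x = 28 mm, a sprung steel bar (120 mm long, 12 to 32 mm above the bench) before it, a lamp bar above. Origin: bench height, under the middle of the bar's front face when the bar is out. x is level and points into the reader, the way the carrier is pushed; y left along the bar; z up.
- bar (a joint): How far the reader's sprung bar is pressed in along the reader's x, in m: 0 out, 0.012 at its stop; fully home is over 0.009. A light spring pushes it out (0.5 N when out, 1.1 N at the stop); too weak to push back the carrier once that is released.
- lamp_bar (a point): Middle of the underside of the reader's white lamp bar, 260 mm above the bench, reader's axes. The bar is 50 mm (x) by 310 mm (y) by 30 mm high, on posts 145 mm to either side (18 mm wide, feet 60 x 45 mm). It spans reader x = -63 to -13 mm, over a carrier that presses the sprung bar: there the stem is reached with the tool tilted about 30 degrees, fingers pointing into the reader.
- tube_rack: Bystander: an empty white tube rack, 150 x 55 x 58 mm. Origin under its centre. Leave it alone.
- reagent: Bystander: a clear jar, 60 mm across, 110 mm high. Origin under its centre. Leave it alone.
- pen_pot: Bystander: a dark metal pot, 76 mm across, 95 mm high. Origin under its centre. Leave it alone.
There are look-alikes about, which are no part of the job. What is shaped like the part that bears carrier_grip but purple or yellow is not meant.

How it is judged:
By the outcome, as a careful person would: the job done as asked, in the order asked, and still so for the second after the job is handed in, with the robot touching nothing.
It also fails if it takes over 58 s, if anything falls off the work surface, if the arm or the gripper's body presses on something with over 40 N, if the wrist force passes 120 N, or if a joint passes its speed limit or range.

## Working session

There is one attempt and no reset: what is moved stays moved. The work goes in short steps, Python scripts to look and compute and a tool call to move; the robot and the scene stay as the last step left them, time stands still between calls to the robot, and variables do not carry over. Pictures are saved under pics/ and viewed, and the job is handed in when it is done.

Besides the shell and the picture viewer there is one more tool, called after ">>>" as name(argument=value, ...), one argument or row to a line, values as JSON. send_rows: Moves the arm, as the interface text tells. Its arguments: {"type":"object","properties":{"steps":{"type":"array"},"gripper":{"type":"number"},"force":{"type":"number"}},"required":["steps"]}

```bash
ls; mkdir -p pics; python3 - <<'E'
from rig import *
import cv2,numpy as np
print(get_obs())
for n in ["scene","side","wrist"]:
    print(n,camera_params(n))
for n in ["scene","side"]:
    p,d=camera(n)
    cv2.imwrite(f"pics/{n}0.png",p[:,:,::-1]); np.save(f"pics/{n}0.npy",d)
E
```

```text
pics
{'time': 0.0, 'q': array([-1.40047968e+00,  5.28471313e-01,  1.43392121e+00, -3.60938190e-05,
        1.18138317e+00, -1.78493011e-01]), 'joint_velocities': array([-7.28265739e-04,  1.89399309e-03, -6.84268744e-04,  1.71132768e-04,
       -1.99027029e-05,  1.13276267e-03]), 'joint_torque': array([ 3.40261013e-04, -4.40043926e+01, -1.76590633e+01,  6.32942165e-02,
        5.82384481e-02, -1.87111405e-04]), 'position': array([ 0.21350631, -0.58661115,  0.22156246]), 'tool_rot': array([-0.69637006, -0.12347517,  0.69638735, -0.12193145]), 'ft_force': array([-0.08743658,  0.06270964, -0.46525268]), 'moment': array([ 0.01639107,  0.03173131, -0.02109996]), 'grip_width': 0.08727244249620095}
scene {'intrinsics': array([[592.23582413,   0.        , 327.35753154],
       [  0.        , 592.23582413, 241.44429612],
       [  0.        ,   0.        ,   1.        ]]), 'D': array([-0.10023345,  0.        ,  0.        ,  0.        ,  0.        ]), 'position': array([ 1.22129569, -0.37567758,  1.04563   ]), 'attitude': array([ 0.8226895 ,  0.44687803, -0.1685489 , -0.30833956])}
side {'intri
[... 277 characters left out ...]
245653, 0.97186609]), 'attitude': array([-0.16826208,  0.92629601, -0.3330994 ,  0.05204195])}
wrist {'intrinsics': array([[431.1129934 ,   0.        , 314.19706806],
       [  0.        , 431.1129934 , 242.27632019],
       [  0.        ,   0.        ,   1.        ]]), 'D': array([-0.1071072,  0.       ,  0.       ,  0.       ,  0.       ]), 'T_tool_cam': array([[-8.96050976e-04, -2.59456958e-01,  9.65754257e-01,
        -1.62871900e-01],
       [ 9.99999542e-01,  9.34222857e-05,  9.52923191e-04,
         1.61139868e-04],
       [-3.37465522e-04,  9.65754668e-01,  2.59456755e-01,
        -7.16310510e-02],
       [ 0.00000000e+00,  0.00000000e+00,  0.00000000e+00,
         1.00000000e+00]])}
```

View pics/scene0.png

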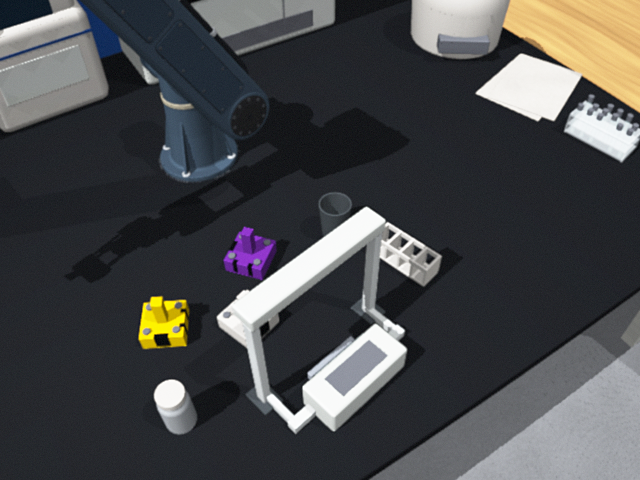

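View pics/side0.png

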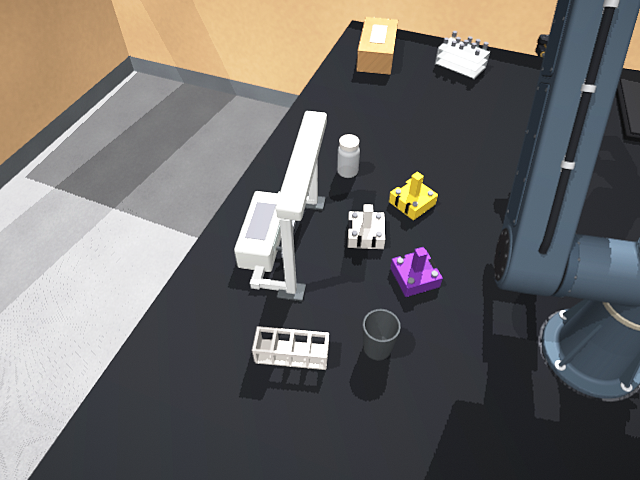

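```bash
cat > h.py <<'E'
from rig import *
import cv2,numpy as np
from scipy.spatial.transform import Rotation as R
def cam(name,obs=None):
    P=camera_params(name); K=np.array(P['intrinsics']);D=np.array(P['D'])
    if name!='wrist':
        T=np.eye(4);T[:3,:3]=R.from_quat(P['attitude']).as_matrix();T[:3,3]=P['position']
    else:
        o=obs or get_obs()
        W=np.eye(4);W[:3,:3]=R.from_quat(o['tool_rot']).as_matrix();W[:3,3]=o['position']
        T=W@np.array(P['T_tool_cam'])
    return K,D,T
def rays(c,uv):
    K,D,T=c
    n=cv2.undistortPoints(np.array(uv,float).reshape(-1,1,2),K,D).reshape(-1,2)
    return T[:3,3],(T[:3,:3]@np.c_[n,np.ones(len(n))].T).T
def onplane(c,uv,z):
    o,d=rays(c,uv); return o+d*((z-o[2])/d[:,2])[:,None]
def proj(c,X):
    K,D,T=c;Ti=np.linalg.inv(T)
    return cv2.projectPoints(np.array(X,float).reshape(-1,1,3),cv2.Rodrigues(Ti[:3,:3])[0],Ti[:3,3],K,D)[0].reshape(-1,2)
def cloud(c,d):
    v,u=np.mgrid[0:480,0:640]
    o,r=rays(c,np.c_[u.ravel(),v.ravel()])
    return (o+r*d.ravel()[:,None]).reshape(480,640,3)
def tri(c1,u1,c2,u2):
    o1,d1=rays(c1,[u1]);o2,d2=rays(c2,[u2]);d1=d1[0];d2=d2[0]
    s=np.linalg.lstsq(np.c_[d1,-d2],o2-o1,rcond=None)[0]
    a=o1+s[0]*d1;b=o2+s[1]*d2
    return (a+b)/2,np.linalg.norm(a-b)
E
python3 - <<'E'
import cv2
a=cv2.imread('pics/scene0.png');b=cv2.imread('pics/side0.png')
cv2.imwrite('pics/sc_crop.png',cv2.resize(a[200:440,190:450],None,fx=2.5,fy=2.5,interpolation=cv2.INTER_CUBIC)[:600,:800])
cv2.imwrite('pics/sd_crop.png',cv2.resize(b[100:300,220:460],None,fx=3,fy=3,interpolation=cv2.INTER_CUBIC))
E
```

```text
(no output)
```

View pics/sc_crop.png

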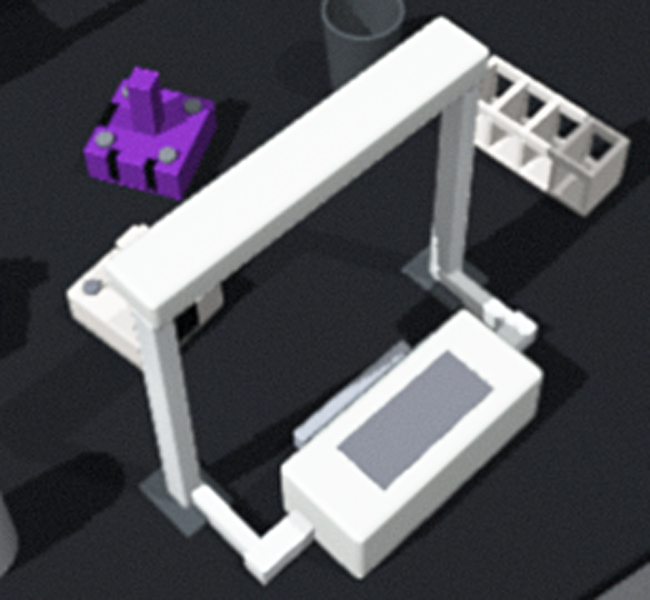

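View pics/sd_crop.png

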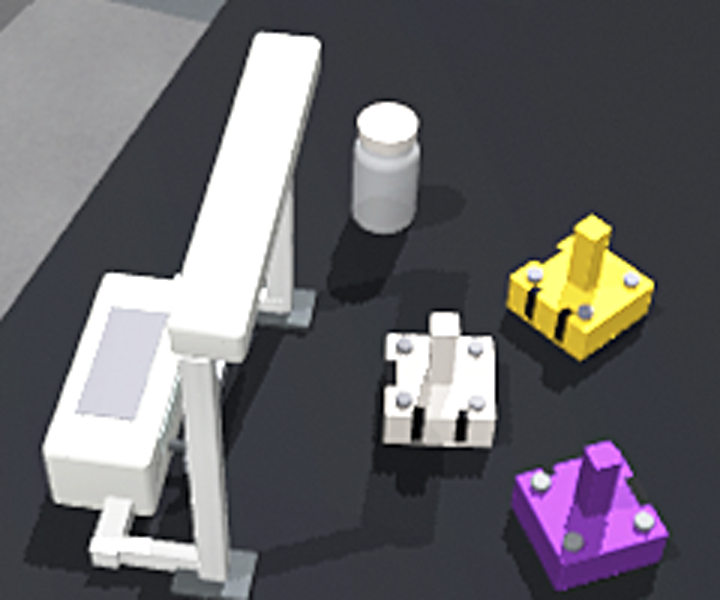

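```bash
python3 - <<'E'
from h import *
for n in ['scene','side']:
    c=cam(n); d=np.load(f'pics/{n}0.npy'); img=cv2.imread(f'pics/{n}0.png'); X=cloud(c,d)
    print(n,'fwd',c[2][:3,2], 'bench z', np.median(X[...,2][(img.max(2)<50)&(d>0)]))
    hsv=cv2.cvtColor(img,cv2.COLOR_BGR2HSV)
    for nm,lo,hi in [('car36-41',.034,.042),('stem',.094,.106),('readertop',.064,.078),('lamptop',.28,.30),('rack',.05,.064)]:
        m=(X[...,2]>lo)&(X[...,2]<hi)&(d>0)&(hsv[...,1]<70)&(img.max(2)>90)&(X[...,0]>.2)&(X[...,0]<1.1)&(abs(X[...,1])<.6)
        m=cv2.morphologyEx(m.astype(np.uint8),cv2.MORPH_OPEN,np.ones((2,2)))
        k,l,s,ce=cv2.connectedComponentsWithStats(m)
        for i in range(1,k):
            if s[i,4]<25: continue
            p=X[l==i]
            r=cv2.minAreaRect(p[:,:2].astype(np.float32)*1000)
            print(nm,s[i],'z',round(np.median(p[:,2]),4),[np.round(q,1) for q in r])
E
```

```text
scene fwd [-0.55290717  0.35669383 -0.75303597] bench z -0.0009926715365859984
car36-41 [219 306  26  32 280] z 0.0367 [array([ 871.9, -263.7]), array([ 40.3, 732.7]), np.float64(75.4)]
stem [365 283  13   8  43] z 0.097 [array([649.7, 112.9]), array([21.2, 87.4]), np.float64(32.2)]
stem [238 292  10   9  44] z 0.1009 [array([ 618.7, -168.2]), array([ 17.9, 159.1]), np.float64(70.8)]
stem [257 375  11   7  37] z 0.0958 [array([ 711., -184.]), array([14.1, 62. ]), np.float64(51.3)]
stem [164 399  23  13  72] z 0.0943 [array([ 697. , -352.3]), array([41.8, 14.6]), np.float64(88.2)]
readertop [364 291  13   8  46] z 0.0674 [array([658.2, 104.4]), array([21.2, 60.1]), np.float64(23.8)]
readertop [ 304  325  103   93 4233] z 0.0696 [array([ 939.3, -194. ]), array([166.8, 649.8]), np.float64(42.8)]
readertop [255 382  14   8  47] z 0.0672 [array([ 718.3, -189.5]), array([21.4, 45.8]), np.float64(32.7)]
readertop [162 406  29  15 111] z 0.0666 [array([ 699.2, -356.8]), array([51.6, 16. ]), np.float64(78.8)]
lamptop [ 233  208  154  119 4658] z 0.2887 [array([ 776.5, -135.1]), array([222.8, 
[... 1954 characters left out ...]

rack [339 158  21   8  74] z 0.0533 [array([539.4, 138.1]), array([  55.5, 1121.5]), np.float64(15.0)]
rack [311 190   7   4  26] z 0.0526 [array([ 711.1, -190.7]), array([17.4,  8.9]), np.float64(44.7)]
rack [364 222   9   5  34] z 0.0533 [array([ 544.5, -137.7]), array([28.9, 12.8]), np.float64(57.6)]
rack [274 233   6  13  32] z 0.0481 [array([739. , -10.6]), array([ 2.7, 55.5]), np.float64(12.3)]
rack [236 253  37   8 131] z 0.053 [array([764. ,  61.7]), array([82.8, 20.6]), np.float64(24.4)]
rack [286 280  10   4  31] z 0.0542 [array([656.8,  95.4]), array([20.1,  7.8]), np.float64(29.0)]
rack [253 328  77  32 808] z 0.0548 [array([525.5, 441.4]), array([152., 539.]), np.float64(18.7)]
```

```bash
python3 - <<'E'
from h import *
for n in ['scene','side']:
    c=cam(n); d=np.load(f'pics/{n}0.npy'); img=cv2.imread(f'pics/{n}0.png'); X=cloud(c,d)
    hsv=cv2.cvtColor(img,cv2.COLOR_BGR2HSV)
    for nm,lo,hi in [('block',.034,.042),('stem',.096,.105),('readertop',.065,.076),('lamptop',.285,.295),('rack',.053,.064)]:
        m0=(X[...,2]>lo)&(X[...,2]<hi)&(d>0)&(hsv[...,1]<70)&(img.max(2)>90)&(X[...,0]>.2)&(X[...,0]<1.1)&(abs(X[...,1])<.6)
        k,l,s,ce=cv2.connectedComponentsWithStats(m0.astype(np.uint8))
        for i in range(1,k):
            if s[i,4]<40: continue
            p=X[l==i]
            r=cv2.minAreaRect(p[:,:2].astype(np.float32)*1000)
            print(n,nm,s[i],'z',round(np.median(p[:,2]),4),[np.round(q,1) for q in r])
E
```

```text
scene block [217 299  28  40 329] z 0.0369 [array([ 550.2, -181. ]), array([45.8, 97.4]), np.float64(73.1)]
scene block [357 357  48  47  80] z 0.038 [array([827.5,  -1.5]), array([  3. , 133.7]), np.float64(12.7)]
scene block [304 397  50  28  98] z 0.0382 [array([ 825.1, -123.8]), array([92.4, 39.8]), np.float64(44.7)]
scene block [171 415  22  13  44] z 0.0381 [array([ 703.6, -354.1]), array([41.5, 10.9]), np.float64(87.4)]
scene stem [236 291  11   8  42] z 0.099 [array([ 550.3, -145.8]), array([10.5, 22.2]), np.float64(12.1)]
scene stem [252 372  15   8  40] z 0.1004 [array([ 727.2, -203.3]), array([25.8, 12.9]), np.float64(53.9)]
scene stem [157 393  29  17  67] z 0.1 [array([ 693.6, -355.3]), array([50.4, 19.8]), np.float64(79.4)]
scene readertop [363 289  14   9  43] z 0.0697 [array([669.1,  81.6]), array([26.5, 13.5]), np.float64(50.5)]
scene readertop [ 303  324  103   93 4182] z 0.0697 [array([792.6, -37.2]), array([ 86.3, 200.4]), np.float64(12.0)]
scene readertop [254 380  14   9  43] z 0.0701 [array([ 727.9, -203.9]), array([25. , 11.9]), np.float64(51.9)]
scene readert
[... 1236 characters left out ...]
), array([19.4, 25.5]), np.float64(17.4)]
side readertop [338 151  22  10  73] z 0.0707 [array([ 668.2, -333.4]), array([58.1, 26.6]), np.float64(16.5)]
side readertop [ 235  192   45   65 1898] z 0.0691 [array([787.2, -33.1]), array([ 84.1, 201.4]), np.float64(11.5)]
side lamptop [ 276  112   51  101 2395] z 0.2888 [array([681.8, -55.2]), array([ 49.8, 310.6]), np.float64(11.3)]
side rack [338 155  22  10  69] z 0.0594 [array([ 667.3, -332.3]), array([58.1, 28.1]), np.float64(16.9)]
side rack [235 223  45  37 165] z 0.0594 [array([749.6,  24.1]), array([132.8,  66.6]), np.float64(63.0)]
side rack [252 327  77  32 705] z 0.0568 [array([597. , 234.6]), array([150.4,  58.6]), np.float64(15.6)]
```

```bash
python3 - <<'E'
from h import *
o=get_obs(); M=R.from_quat(o['tool_rot']).as_matrix(); print(np.round(M,3)); print(o['time'])
for n in ['scene','side']:
    c=cam(n); d=np.load(f'pics/{n}0.npy'); img=cv2.imread(f'pics/{n}0.png'); X=cloud(c,d)
    hsv=cv2.cvtColor(img,cv2.COLOR_BGR2HSV)
    for nm,h0,h1 in [('yellow',20,35),('purple',130,155)]:
        m=(hsv[...,0]>=h0)&(hsv[...,0]<=h1)&(hsv[...,1]>150)&(hsv[...,2]>60)&(d>0)&(X[...,2]>.09)&(X[...,0]<.9)
        p=X[m]; print(n,nm,len(p),np.median(p,0))
    m=(X[...,2]>.02)&(X[...,2]<.13)&(X[...,0]>.3)&(X[...,0]<.55)&(X[...,1]>.02)&(X[...,1]<.3)&(d>0)
    p=X[m];print('pot?',len(p),p.min(0),p.max(0))
E
```

```text
[[-0.     0.342 -0.94 ]
 [ 0.002 -0.94  -0.342]
 [-1.    -0.002 -0.   ]]
0.1
scene yellow 126 [ 0.47516036 -0.29549456  0.0993028 ]
scene purple 113 [ 0.40873171 -0.05872187  0.09776704]
pot? 1138 [0.39786705 0.11258566 0.02016386] [0.5484285  0.24734924 0.09865251]
side yellow 39 [ 0.46527423 -0.28554881  0.09631619]
side purple 42 [ 0.40206313 -0.04736418  0.09606535]
pot? 1493 [0.39502014 0.11687689 0.02006995] [0.54987375 0.24998513 0.09900853]
```

```bash
cat >> h.py <<'E'
RY=11.5
def pose(yaw,tilt=0):
    # tool x down tilted toward yaw dir by tilt deg ; tool z forward
    a=np.radians(tilt); M=np.array([[np.sin(a),0,np.cos(a)],[0,1,0],[-np.cos(a),0,np.sin(a)]])
    return R.from_euler('z',yaw,degrees=True).as_matrix()@M
def plan(Pt,Mt,n,turn=None):
    """rows from measured pose to Pt(TCP),Mt in n rows; print rows"""
    o=get_obs();P=np.array(o['position']);M=R.from_quat(o['tool_rot']).as_matrix()
    rv=R.from_matrix(M.T@Mt).as_rotvec()
    if turn is not None and abs(rv[0])>2 and np.sign(rv[0])!=turn: rv=rv*(1-2*np.pi/np.linalg.norm(rv))
    rows=[]
    for i in range(n):
        Mi=M@R.from_rotvec(rv*i/n).as_matrix()
        rows.append(np.r_[Mi.T@(np.array(Pt)-P)/n*100, np.degrees(rv)/n/6])
    print('t',o['time'],'P',P.round(4),'shift',(np.array(Pt)-P).round(4),'rotdeg',np.degrees(rv).round(1))
    for k in range(0,n,8):
        print('['+', '.join('['+','.join(f'{v:.2f}' for v in r)+']' for r in rows[k:k+8])+']')
def st():
    o=get_obs();M=R.from_quat(o['tool_rot']).as_matrix()
    print('t',round(o['time'],2),'P',np.round(o['position'],4),'x',M[:,0].round(3),'z',M[:,2].round(3),'yaw',np.degrees(np.arctan2(M[1,2],M[0,2])).round(2) ,'q',np.round(o['q'],2),'F',np.round(o['ft_force'],2),'w',round(o['grip_width'],4))
E
python3 - <<'E'
from h import *
plan([.48,-.12,.24],pose(11.5),30,turn=-1)
E
```

```text
t 0.1 P [ 0.2135 -0.5867  0.2217] shift [0.2665 0.4667 0.0183] rotdeg [-171.5   -0.2   -0. ]
[[-0.06,-1.16,-1.37,-0.95,-0.00,-0.00], [-0.06,-1.02,-1.48,-0.95,-0.00,-0.00], [-0.06,-0.86,-1.57,-0.95,-0.00,-0.00], [-0.06,-0.70,-1.65,-0.95,-0.00,-0.00], [-0.06,-0.54,-1.71,-0.95,-0.00,-0.00], [-0.06,-0.36,-1.75,-0.95,-0.00,-0.00], [-0.06,-0.19,-1.78,-0.95,-0.00,-0.00], [-0.06,-0.01,-1.79,-0.95,-0.00,-0.00]]
[[-0.06,0.17,-1.78,-0.95,-0.00,-0.00], [-0.06,0.35,-1.76,-0.95,-0.00,-0.00], [-0.06,0.52,-1.71,-0.95,-0.00,-0.00], [-0.06,0.69,-1.65,-0.95,-0.00,-0.00], [-0.06,0.85,-1.58,-0.95,-0.00,-0.00], [-0.06,1.00,-1.48,-0.95,-0.00,-0.00], [-0.06,1.15,-1.38,-0.95,-0.00,-0.00], [-0.06,1.28,-1.26,-0.95,-0.00,-0.00]]
[[-0.06,1.40,-1.12,-0.95,-0.00,-0.00], [-0.06,1.50,-0.98,-0.95,-0.00,-0.00], [-0.06,1.59,-0.82,-0.95,-0.00,-0.00], [-0.06,1.66,-0.66,-0.95,-0.00,-0.00], [-0.06,1.72,-0.49,-0.95,-0.00,-0.00], [-0.06,1.76,-0.32,-0.95,-0.00,-0.00], [-0.06,1.79,-0.14,-0.95,-0.00,-0.00], [-0.06,1.79,0.04,-0.95,-0.00,-0.00]]
[[-0.06,1.78,0.22,-0.95,-0.00,-0.00], [-0.06,1.75,0.39,-0.95,-0.00,-0.00], [-0.06,1.70,0.56,-0.95,-0.00,-0.00], [-0.06,1.64,0.73,-0.95,-0.00,-0.00], [-0.06,1.55,0.89,-0.95,-0.00,-0.00], [-0.06,1.46,1.04,-0.95,-0.00,-0.00]]
```

>>> send_rows(
  steps=[
    [[-0.1, -1.2, -1.4, -0.95, 0, 0], [-0.1, -1.0, -1.5, -0.95, 0, 0], [-0.1, -0.9, -1.6, -0.95, 0, 0], [-0.1, -0.7, -1.7, -0.95, 0, 0], [-0.1, -0.5, -1.7, -0.95, 0, 0], [-0.1, -0.4, -1.8, -0.95, 0, 0], [-0.1, -0.2, -1.8, -0.95, 0, 0], [-0.1, 0, -1.8, -0.95, 0, 0]],
  ],
)

```text
time: 0.77
position: [0.2838, -0.4559, 0.2254]
tool_rot: [0.589, 0.395, -0.588, 0.389]
ft_force: [0.2, -0.5, 0.7]
grip_width: 0.0872
```

```bash
python3 -c "
from h import *
st(); plan([.48,-.12,.24],pose(11.5),22,turn=-1)"
```

```text
t 0.77 P [ 0.2838 -0.4559  0.2254] x [-0.003  0.008 -1.   ] z [-0.385 -0.923 -0.006] yaw -112.65 q [-1.22  0.41  1.64 -0.    1.1  -0.83] F [ 0.23 -0.45  0.67] w 0.0872
t 0.7667 P [ 0.2838 -0.4559  0.2254] shift [0.1962 0.3359 0.0146] rotdeg [-124.1   -0.5   -0.2]
[[-0.06,0.23,-1.75,-0.94,-0.00,-0.00], [-0.06,0.41,-1.72,-0.94,-0.00,-0.00], [-0.06,0.57,-1.67,-0.94,-0.00,-0.00], [-0.06,0.74,-1.61,-0.94,-0.00,-0.00], [-0.06,0.89,-1.53,-0.94,-0.00,-0.00], [-0.06,1.04,-1.43,-0.94,-0.00,-0.00], [-0.06,1.17,-1.32,-0.94,-0.00,-0.00], [-0.06,1.30,-1.20,-0.94,-0.00,-0.00]]
[[-0.06,1.41,-1.07,-0.94,-0.00,-0.00], [-0.06,1.51,-0.93,-0.94,-0.00,-0.00], [-0.06,1.59,-0.77,-0.94,-0.00,-0.00], [-0.07,1.66,-0.61,-0.94,-0.00,-0.00], [-0.07,1.71,-0.45,-0.94,-0.00,-0.00], [-0.07,1.75,-0.28,-0.94,-0.00,-0.00], [-0.07,1.77,-0.10,-0.94,-0.00,-0.00], [-0.07,1.77,0.07,-0.94,-0.00,-0.00]]
[[-0.07,1.75,0.24,-0.94,-0.00,-0.00], [-0.07,1.72,0.41,-0.94,-0.00,-0.00], [-0.07,1.67,0.58,-0.94,-0.00,-0.00], [-0.07,1.60,0.74,-0.94,-0.00,-0.00], [-0.07,1.52,0.90,-0.94,-0.00,-0.00], [-0.07,1.43,1.04,-0.94,-0.00,-0.00]]
```

>>> send_rows(
  steps=[
    [[-0.1, 0.2, -1.8, -0.95, 0, 0], [-0.1, 0.4, -1.7, -0.95, 0, 0], [-0.1, 0.6, -1.7, -0.95, 0, 0], [-0.1, 0.7, -1.6, -0.95, 0, 0], [-0.1, 0.9, -1.5, -0.95, 0, 0], [-0.1, 1.0, -1.4, -0.95, 0, 0], [-0.1, 1.2, -1.3, -0.95, 0, 0], [-0.1, 1.3, -1.2, -0.95, 0, 0]],
  ],
)

```text
time: 1.43
position: [0.3538, -0.3232, 0.232]
tool_rot: [0.382, 0.602, -0.375, 0.593]
ft_force: [0.5, -0.7, -0.4]
grip_width: 0.0869
```

>>> send_rows(
  steps=[
    [[-0.1, 1.4, -1.1, -0.95, 0, 0], [-0.1, 1.5, -0.9, -0.95, 0, 0], [-0.1, 1.6, -0.8, -0.95, 0, 0], [-0.1, 1.7, -0.6, -0.95, 0, 0], [-0.1, 1.7, -0.4, -0.95, 0, 0], [-0.1, 1.8, -0.3, -0.95, 0, 0], [-0.1, 1.8, -0.1, -0.95, 0, 0], [-0.1, 1.8, 0.1, -0.95, 0, 0]],
  ],
)

```text
time: 2.1
position: [0.4185, -0.1868, 0.2399]
tool_rot: [0.11, 0.704, -0.097, 0.695]
ft_force: [0.8, 0.4, 0.5]
grip_width: 0.0872
```

```bash
python3 -c "
from h import *
st(); plan([.48,-.12,.24],pose(11.5),8,turn=-1)"
```

```text
t 2.1 P [ 0.4185 -0.1868  0.2399] x [-0.011  0.02  -1.   ] z [ 0.957 -0.289 -0.016] yaw -16.79 q [-0.67  0.29  1.8   0.01  1.07 -1.95] F [0.76 0.37 0.49] w 0.0872
t 2.1 P [ 0.4185 -0.1868  0.2399] shift [0.0615 0.0668 0.0001] rotdeg [-28.3  -0.7  -1.1]
[[0.01,1.02,0.49,-0.59,-0.01,-0.02], [0.01,0.99,0.56,-0.59,-0.01,-0.02], [0.00,0.95,0.62,-0.59,-0.01,-0.02], [0.00,0.91,0.67,-0.59,-0.01,-0.02], [0.00,0.87,0.73,-0.59,-0.01,-0.02], [0.00,0.82,0.78,-0.59,-0.01,-0.02], [-0.00,0.77,0.83,-0.59,-0.01,-0.02], [-0.00,0.72,0.88,-0.59,-0.01,-0.02]]
```

>>> send_rows(
  steps=[
    [[0, 1.0, 0.5, -0.62, 0, 0], [0, 1.0, 0.55, -0.62, 0, 0], [0, 0.95, 0.6, -0.62, 0, -0.1], [0, 0.9, 0.7, -0.6, 0, -0.1], [0, 0.9, 0.7, -0.6, 0, 0], [0, 0.8, 0.8, -0.6, 0, 0], [0, 0.7, 0.8, -0.6, 0, 0], [0, 0, 0, 0, 0, 0]],
  ],
)

```text
time: 2.77
position: [0.4715, -0.1198, 0.2378]
tool_rot: [-0.063, 0.71, 0.066, 0.698]
ft_force: [-0.1, 0.8, 0.9]
grip_width: 0.0872
```

```bash
python3 -c "
from h import *
st(); p,d=camera('wrist'); cv2.imwrite('pics/w1.png',p[:,:,::-1]); np.save('pics/w1.npy',d);o=get_obs();print(np.round(o['position'],4));np.save('pics/w1_T.npy',cam('wrist',o)[2])"
```

```text
t 2.77 P [ 0.4715 -0.1198  0.2378] x [-0.018  0.002 -1.   ] z [ 0.983  0.183 -0.017] yaw 10.52 q [-0.48  0.33  1.74 -0.01  1.09 -2.23] F [-0.07  0.75  0.87] w 0.0872
[ 0.4709 -0.1202  0.2377]
```

View pics/w1.png

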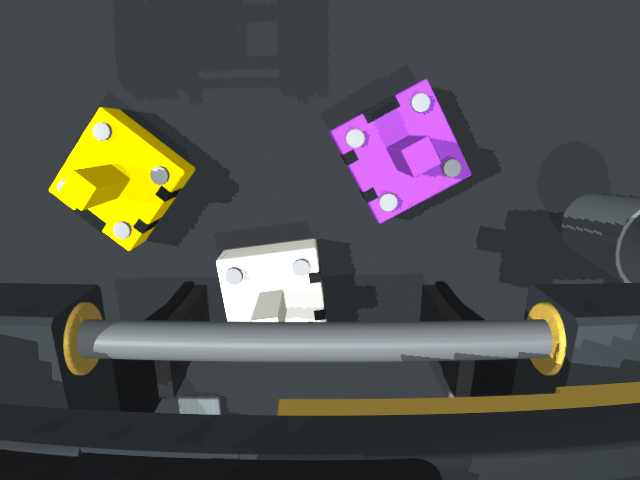

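```bash
python3 -c "
from h import *
T=np.load('pics/w1_T.npy');c=cam('wrist');c=(c[0],c[1],T)
p=onplane(c,[[217,260],[317,239],[316,240]],.038);print(p)
q=onplane(c,[[234,274.5],[302,267]],.044);print(q)
e=q[1]-q[0];print(np.linalg.norm(e),np.degrees(np.arctan2(e[1],e[0])))
e=p[1]-p[0];print(np.linalg.norm(e),np.degrees(np.arctan2(e[1],e[0])))
m=q.mean(0);y=e/np.linalg.norm(e);x=np.array([y[1],-y[0],0]);print(m+x*.03,p[:2].mean(0)+x*.045)
"
```

```text
[[ 0.52547597 -0.19669104  0.038     ]
 [ 0.49087481 -0.1133103   0.038     ]
 [ 0.49190968 -0.11400204  0.038     ]]
[[ 0.53390755 -0.1792442   0.044     ]
 [ 0.51638905 -0.12189158  0.044     ]]
0.059968500986248174 106.98542243441828
0.09027506325288898 112.53737002458121
[ 0.55285719 -0.13906932  0.044     ] [ 0.54973873 -0.1377528   0.038     ]
```

```bash
python3 -c "
from h import *
plan([.554,-.141,.20],pose(17.3),6);plan([.554,-.141,.054],pose(17.3),12)"
```

```text
t 2.8167 P [ 0.4709 -0.1202  0.2377] shift [ 0.0831 -0.0208 -0.0377] rotdeg [-6.9 -1.  -0.4]
[[0.60,-0.59,1.31,-0.19,-0.03,-0.01], [0.61,-0.62,1.30,-0.19,-0.03,-0.01], [0.61,-0.64,1.28,-0.19,-0.03,-0.01], [0.62,-0.67,1.27,-0.19,-0.03,-0.01], [0.62,-0.69,1.25,-0.19,-0.03,-0.01], [0.62,-0.72,1.24,-0.19,-0.03,-0.01]]
t 2.8167 P [ 0.4709 -0.1202  0.2377] shift [ 0.0831 -0.0208 -0.1837] rotdeg [-6.9 -1.  -0.4]
[[1.52,-0.30,0.68,-0.10,-0.01,-0.01], [1.52,-0.31,0.67,-0.10,-0.01,-0.01], [1.52,-0.32,0.67,-0.10,-0.01,-0.01], [1.52,-0.32,0.66,-0.10,-0.01,-0.01], [1.52,-0.33,0.66,-0.10,-0.01,-0.01], [1.52,-0.33,0.65,-0.10,-0.01,-0.01], [1.52,-0.34,0.64,-0.10,-0.01,-0.01], [1.53,-0.34,0.64,-0.10,-0.01,-0.01]]
[[1.53,-0.35,0.63,-0.10,-0.01,-0.01], [1.53,-0.36,0.63,-0.10,-0.01,-0.01], [1.53,-0.36,0.62,-0.10,-0.01,-0.01], [1.53,-0.37,0.62,-0.10,-0.01,-0.01]]
```

>>> send_rows(
  steps=[
    [[0.6, -0.6, 1.35, -0.2, -0.03, 0], [0.6, -0.6, 1.35, -0.2, -0.03, 0], [0.6, -0.65, 1.35, -0.2, -0.03, 0], [0.6, -0.65, 1.3, -0.2, -0.03, 0], [0.6, -0.7, 1.3, -0.2, -0.03, 0], [0.6, -0.7, 1.25, -0.2, -0.03, 0], [0, 0, 0, 0, 0, 0], [0, 0, 0, 0, 0, 0]],
  ],
)

```text
time: 3.48
position: [0.5575, -0.1445, 0.1959]
tool_rot: [-0.104, 0.701, 0.109, 0.698]
ft_force: [-1.1, 1.0, -0.2]
grip_width: 0.0868
```

```bash
python3 -c "
from h import *
st();plan([.554,-.141,.054],pose(17.3),8)"
```

```text
t 3.48 P [ 0.5575 -0.1445  0.1959] x [-0.005  0.007 -1.   ] z [ 0.955  0.297 -0.003] yaw 17.29 q [-0.45  0.5   1.58  0.    1.07 -2.32] F [-1.15  0.98 -0.17] w 0.0868
t 3.4833 P [ 0.5575 -0.1445  0.1959] shift [-0.0035  0.0035 -0.1419] rotdeg [-0.  -0.2 -0.5]
[[1.77,0.04,-0.02,-0.00,-0.00,-0.01], [1.77,0.04,-0.02,-0.00,-0.00,-0.01], [1.77,0.04,-0.02,-0.00,-0.00,-0.01], [1.77,0.05,-0.03,-0.00,-0.00,-0.01], [1.77,0.05,-0.03,-0.00,-0.00,-0.01], [1.77,0.05,-0.03,-0.00,-0.00,-0.01], [1.77,0.05,-0.03,-0.00,-0.00,-0.01], [1.77,0.05,-0.03,-0.00,-0.00,-0.01]]
```

>>> send_rows(
  steps=[
    [[1.8, 0.05, -0.02, 0, 0, -0.01], [1.8, 0.05, -0.02, 0, 0, -0.01], [1.8, 0.05, -0.02, 0, 0, -0.01], [1.8, 0.05, -0.03, 0, 0, -0.01], [1.8, 0.05, -0.03, 0, 0, -0.01], [1.8, 0.05, -0.03, 0, 0, 0], [1.8, 0.05, -0.03, 0, 0, 0], [1.5, 0, 0, 0, 0, 0]],
  ],
)

```text
time: 4.15
position: [0.5515, -0.1443, 0.056]
tool_rot: [-0.104, 0.699, 0.102, 0.7]
ft_force: [-0.5, -1.3, -0.5]
grip_width: 0.0871
```

```bash
python3 -c "
from h import *
st();plan([.554,-.141,.054],pose(17.3),2)"
```

```text
t 4.15 P [ 0.5515 -0.1443  0.056 ] x [ 0.001 -0.003 -1.   ] z [0.958 0.287 0.   ] yaw 16.69 q [-0.45  0.69  1.7  -0.    0.75 -2.31] F [-0.49 -1.3  -0.51] w 0.0871
t 4.15 P [ 0.5515 -0.1443  0.056 ] shift [ 0.0025  0.0033 -0.002 ] rotdeg [-0.6  0.   0.2]
[[0.10,0.12,0.16,-0.05,0.00,0.01], [0.10,0.12,0.17,-0.05,0.00,0.01]]
```

>>> send_rows(
  steps=[
    [[0.1, 0.15, 0.15, -0.05, 0, 0], [0.1, 0.15, 0.15, -0.05, 0, 0], [0, 0, 0, 0, 0, 0]],
  ],
)

```text
time: 4.4
position: [0.5497, -0.1396, 0.052]
tool_rot: [-0.105, 0.701, 0.106, 0.697]
ft_force: [-0.1, -0.3, -0.5]
grip_width: 0.0871
```

```bash
python3 -c "
from h import *
st(); p,d=camera('side'); cv2.imwrite('pics/s2.png',cv2.resize(p[100:300,220:460,::-1],None,fx=3,fy=3))"
```

```text
t 4.4 P [ 0.5497 -0.1396  0.052 ] x [-0.007  0.001 -1.   ] z [ 0.955  0.295 -0.006] yaw 17.17 q [-0.44  0.7   1.7  -0.    0.74 -2.31] F [-0.11 -0.25 -0.5 ] w 0.0871
```

View pics/s2.png

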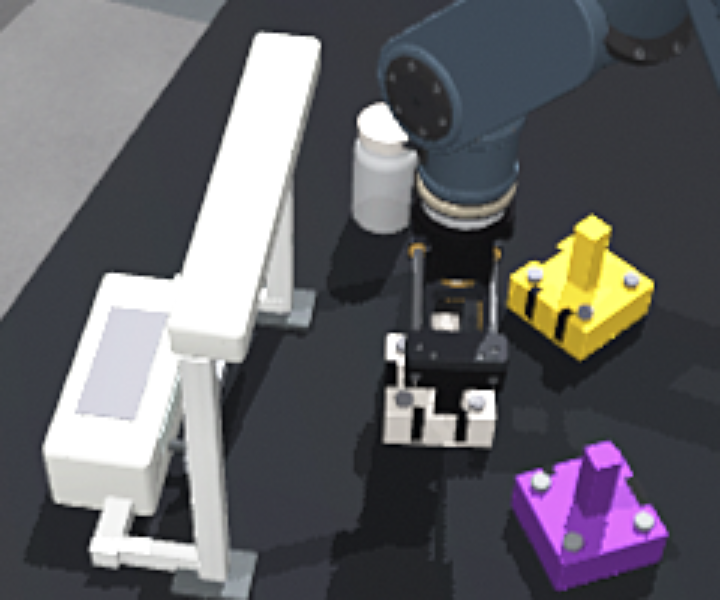

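>>> send_rows(
  steps=[
    [[0, 0, 0.4, 0, 0.1, 0], [0, 0, 0, 0, 0, 0], [0, 0, 0, 0, 0, 0]],
  ],
)

```text
time: 4.7
position: [0.5559, -0.1393, 0.0554]
tool_rot: [-0.107, 0.704, 0.104, 0.695]
ft_force: [0.2, 0.4, 0.3]
grip_width: 0.0869
```

>>> send_rows(
  steps=[
    [[0, 0, 0, 0, 0, 0], [0, 0, 0, 0, 0, 0], [0, 0, 0, 0, 0, 0], [0, 0, 0, 0, 0, 0], [0, 0, 0, 0, 0, 0], [0, 0, 0, 0, 0, 0]],
  ],
  gripper=1,
  force=15,
)

```text
time: 5.2
position: [0.5572, -0.1397, 0.0573]
tool_rot: [-0.108, 0.703, 0.103, 0.696]
ft_force: [-0.5, -0.1, -0.3]
grip_width: 0.0547
```

```bash
python3 -c "
from h import *
st()"
```

```text
t 5.2 P [ 0.5572 -0.1397  0.0573] x [-0.009 -0.007 -1.   ] z [ 0.955  0.295 -0.01 ] yaw 17.18 q [-0.43  0.7   1.68 -0.01  0.77 -2.29] F [-0.54 -0.13 -0.27] w 0.0547
```

>>> send_rows(
  steps=[
    [[0.2, 0, 0, 0, 0, 0], [0.1, 0, 0, 0, 0, 0], [0, 0, 0, 0, 0, 0], [0, 0, 0, 0, 0, 0], [0, 0, 0, 0, 0, 0], [0, 0, 0, 0, 0, 0], [0, 0, 0, 0, 0, 0], [0, 0, 0, 0, 0, 0]],
  ],
)

```text
time: 5.87
position: [0.5571, -0.1402, 0.0535]
tool_rot: [-0.108, 0.703, 0.103, 0.696]
ft_force: [0.7, -0.1, 0.6]
grip_width: 0.0221
```

```bash
python3 -c "
from h import *
st()"
```

```text
t 5.87 P [ 0.5571 -0.1402  0.0535] x [-0.009 -0.007 -1.   ] z [ 0.955  0.295 -0.011] yaw 17.15 q [-0.44  0.7   1.68 -0.02  0.76 -2.29] F [ 0.68 -0.07  0.61] w 0.0221
```

>>> send_rows(
  steps=[
    [[-0.3, 0, 0, 0, 0, 0], [-0.3, 0, 0, 0, 0, 0], [0, 0, 0, 0, 0, 0]],
  ],
  force=25,
)

```text
time: 6.12
position: [0.5555, -0.1393, 0.0585]
tool_rot: [-0.107, 0.704, 0.104, 0.694]
ft_force: [0.3, -0.1, -4.3]
grip_width: 0.0218
```

```bash
python3 -c "
from h import *
st();M=R.from_euler('z',-5.65,degrees=True).as_matrix()@R.from_quat(get_obs()['tool_rot']).as_matrix();plan([.5985,-.0744,.059],M,7)"
```

```text
t 6.12 P [ 0.5555 -0.1393  0.0585] x [-0.013 -0.005 -1.   ] z [ 0.955  0.295 -0.014] yaw 17.16 q [-0.44  0.7   1.68 -0.01  0.77 -2.29] F [ 0.32 -0.09 -4.28] w 0.0218
t 6.1167 P [ 0.5555 -0.1393  0.0585] shift [0.043  0.0649 0.0005] rotdeg [5.6 0.  0.1]
[[-0.02,0.70,0.86,0.13,0.00,0.00], [-0.02,0.72,0.85,0.13,0.00,0.00], [-0.02,0.73,0.84,0.13,0.00,0.00], [-0.02,0.74,0.83,0.13,0.00,0.00], [-0.02,0.75,0.82,0.13,0.00,0.00], [-0.02,0.76,0.81,0.13,0.00,0.00], [-0.02,0.77,0.80,0.13,0.00,0.00]]
```

>>> send_rows(
  steps=[
    [[-0.1, 0.7, 0.9, 0.13, 0, 0], [-0.1, 0.7, 0.85, 0.13, 0, 0], [0, 0.7, 0.85, 0.13, 0, 0], [0, 0.75, 0.8, 0.13, 0, 0], [0, 0.75, 0.8, 0.13, 0, 0], [0, 0.75, 0.8, 0.13, 0, 0], [0, 0.8, 0.8, 0.13, 0, 0], [0, 0, 0, 0, 0, 0]],
  ],
)

```text
time: 6.78
position: [0.5962, -0.0712, 0.0568]
tool_rot: [-0.07, 0.711, 0.07, 0.696]
ft_force: [0.3, -0.4, -3.9]
grip_width: 0.022
```

```bash
cat > see.py <<'E'
from h import *
import sys
tag=sys.argv[1]
st()
for n in sys.argv[2:]:
    c=cam(n); p,d=camera(n); img=p[:,:,::-1].copy()
    cv2.imwrite(f'pics/{n}_{tag}.png',img);np.save(f'pics/{n}_{tag}.npy',d)
    y0,y1,x0,x1=(100,300,220,460) if n=='side' else ((200,440,190,450) if n=='scene' else (0,480,0,640))
    f=3 if n=='side' else (2.4 if n=='scene' else 1)
    cv2.imwrite(f'pics/{n}_{tag}_c.png',cv2.resize(img[y0:y1,x0:x1],None,fx=f,fy=f,interpolation=cv2.INTER_CUBIC))
st()
E
python3 see.py a side scene wrist
```

```text
t 6.78 P [ 0.5962 -0.0712  0.0568] x [-0.021 -0.002 -1.   ] z [ 0.98   0.196 -0.021] yaw 11.31 q [-0.3   0.73  1.6  -0.01  0.83 -2.06] F [ 0.26 -0.44 -3.86] w 0.022
t 6.93 P [ 0.5948 -0.073   0.0567] x [-0.023 -0.003 -1.   ] z [ 0.98   0.196 -0.023] yaw 11.29 q [-0.3   0.73  1.6  -0.01  0.83 -2.06] F [-0.06  0.36 -4.14] w 0.0221
```

View pics/side_a_c.png

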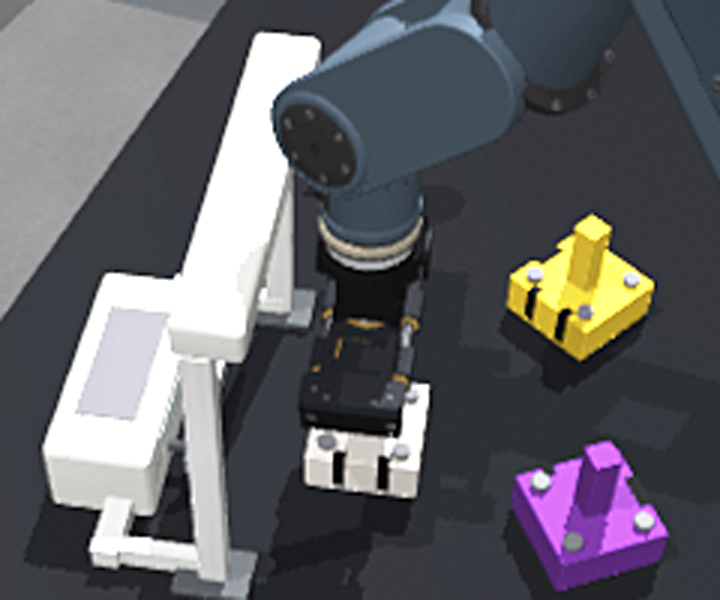

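View pics/scene_a_c.png

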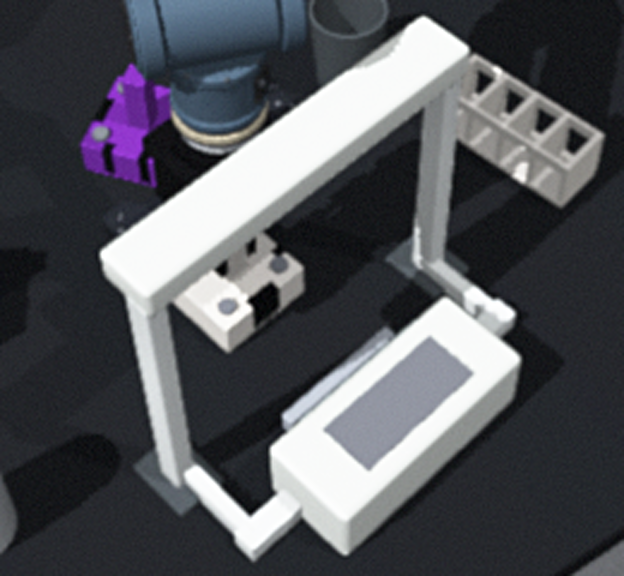

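View pics/wrist_a_c.png

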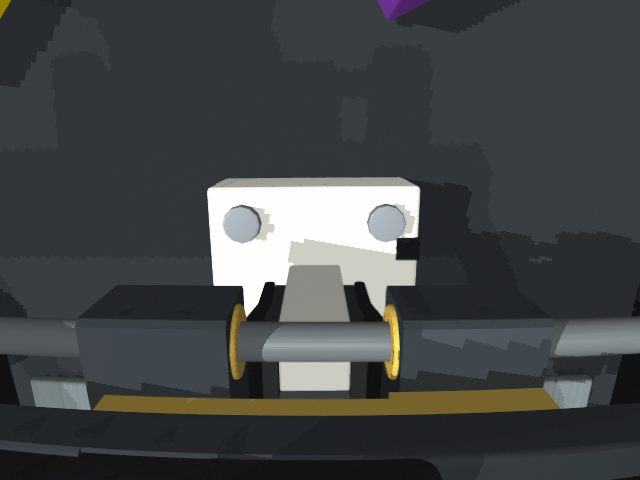

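```bash
python3 -c "
from h import *
c=cam('wrist')
L=.0035
q=onplane(c,[[241.5,223],[387,222.5]],.044+L);print('wrist caps',q.round(4),np.linalg.norm(q[1]-q[0]))
e=q[1]-q[0];a=np.arctan2(e[1],e[0])-np.pi/2;print('yaw',np.degrees(a));cc=q.mean(0)+.03*np.array([np.cos(a),np.sin(a),0]);print('ctr wrist',cc)
s=cam('scene')
f=lambda u:[190+u[0]/2.4,200+u[1]/2.4]
q=onplane(s,[f((228,306)),f((279,264))],.044+L);print(q,np.linalg.norm(q[1]-q[0]))
e=q[1]-q[0];a=np.arctan2(e[1],e[0])-np.pi/2;print('yaw',np.degrees(a));print('ctr scene',q.mean(0)-.03*np.array([np.cos(a),np.sin(a),0]))
b=onplane(s,[f((283,411)),f((388,331))],.032);print('bar',b,np.linalg.norm(b[1]-b[0]),b.mean(0));e=b[1]-b[0];print(np.degrees(np.arctan2(e[1],e[0]))-90)
d=cam('side')
g=lambda u:[220+u[0]/3,100+u[1]/3]
q=onplane(d,[g((327,441)),g((400,451)),g((411,395))],.044+L);print(q,np.linalg.norm(q[1]-q[0]),np.linalg.norm(q[1]-q[2]),'ctr side',(q[0]+q[2])/2)
e=q[0]-q[1];print(np.degrees(np.arctan2(e[1],e[0])))
"
```

```text
wrist caps [[ 0.5694 -0.1088  0.0475]
 [ 0.5574 -0.0501  0.0475]] 0.05988266011864246
yaw 11.501190171950208
ctr wrist [ 0.59277783 -0.07343715  0.0475    ]
[[ 0.63340416 -0.09731083  0.0475    ]
 [ 0.62052229 -0.03967097  0.0475    ]] 0.059061796548149775
yaw 12.597952925177161
ctr scene [ 0.59768549 -0.07503415  0.0475    ]
bar [[ 0.73387353 -0.10633408  0.032     ]
 [ 0.71790867  0.00615857  0.032     ]] 0.1136198634360866 [ 0.7258911  -0.05008776  0.032     ]
8.077426194732737
[[ 0.61306255 -0.03337463  0.0475    ]
 [ 0.55578227 -0.0444957   0.0475    ]
 [ 0.56593579 -0.10299501  0.0475    ]] 0.05834988002131598 0.05937392267756745 ctr side [ 0.58949917 -0.06818482  0.0475    ]
10.987383817283517
```

>>> send_rows(
  steps=[
    [[0.15, 0, 0, 0, -0.1, 0], [0.15, 0, 0, 0, 0, 0], [0, 0, 0, 0, 0, 0]],
  ],
)

```text
time: 7.18
position: [0.5936, -0.0746, 0.0535]
tool_rot: [-0.069, 0.708, 0.069, 0.699]
ft_force: [0.2, 0.2, -4.1]
grip_width: 0.0217
```

```bash
python3 -c "
from h import *
st()"
```

```text
t 7.18 P [ 0.5936 -0.0746  0.0535] x [-0.013 -0.001 -1.   ] z [ 0.981  0.195 -0.012] yaw 11.22 q [-0.31  0.73  1.62 -0.01  0.81 -2.07] F [ 0.23  0.17 -4.11] w 0.0217
```

Not yet down; lower in small steps.

>>> send_rows(
  steps=[
    [[0.1, 0, 0, 0, 0, 0], [0.1, 0, 0, 0, 0, 0]],
  ],
)

```text
time: 7.35
position: [0.5935, -0.0747, 0.0534]
tool_rot: [-0.068, 0.708, 0.069, 0.7]
ft_force: [-0.7, 2.7, 4.4]
grip_width: 0.0219
```

>>> send_rows(
  steps=[
    [[0.1, 0, 0, 0, 0, 0], [0.1, 0, 0, 0, 0, 0]],
  ],
)

```text
time: 7.52
position: [0.5935, -0.0747, 0.0534]
tool_rot: [-0.068, 0.708, 0.069, 0.7]
ft_force: [-1.4, 1.9, 6.5]
grip_width: 0.0217
```

>>> send_rows(
  steps=[
    [[0, 0, 0, 0, 0, 0], [0, 0, 0, 0, 0, 0], [0, 0, 0, 0, 0, 0], [0, 0, 0, 0, 0, 0]],
  ],
  gripper=0.4,
)

```text
time: 7.85
position: [0.5953, -0.0764, 0.0542]
tool_rot: [-0.069, 0.706, 0.068, 0.701]
ft_force: [-0.0, 0.0, 1.0]
grip_width: 0.041
```

>>> send_rows(
  steps=[
    [[0, 0, 0.2, 0, -1, 0], [0, 0, 0.2, 0, -1, 0], [0, 0, 0.2, 0, -1, 0], [0, 0, 0.2, 0, -1, 0], [0, 0, 0.2, 0, -0.9, 0], [0, 0, 0, 0, 0, 0]],
  ],
)

```text
time: 8.35
position: [0.618, -0.0689, 0.0655]
tool_rot: [-0.048, 0.544, 0.08, 0.834]
ft_force: [-0.3, 0.5, -0.5]
grip_width: 0.0523
```

```bash
python3 -c "
from h import *
st()
G=np.array([.5928,-.0735,.072]);M=pose(11.5,30);plan(G+.019*M[:,0],M,2)"; python3 see.py b side wrist
```

```text
t 8.35 P [ 0.618  -0.0689  0.0655] x [ 0.395  0.08  -0.915] z [0.9   0.167 0.403] yaw 10.53 q [-0.41  0.68  1.87  0.76  0.34 -2.85] F [-0.27  0.51 -0.55] w 0.0523
t 8.35 P [ 0.618  -0.0689  0.0655] shift [-0.0158 -0.0027 -0.01  ] rotdeg [-0.9 -6.3  0.1]
[[0.13,0.01,-0.94,-0.07,-0.52,0.00], [0.08,0.02,-0.94,-0.07,-0.52,0.00]]
t 8.35 P [ 0.618  -0.0689  0.0655] x [ 0.395  0.08  -0.915] z [0.9   0.167 0.403] yaw 10.53 q [-0.41  0.68  1.87  0.76  0.34 -2.85] F [-0.27  0.51 -0.55] w 0.0523
t 8.45 P [ 0.618 -0.069  0.065] x [ 0.392  0.08  -0.916] z [0.899 0.18  0.4  ] yaw 11.31 q [-0.41  0.68  1.87  0.75  0.34 -2.85] F [ 1.13  0.46 -0.2 ] w 0.052
```

View pics/side_b_c.png

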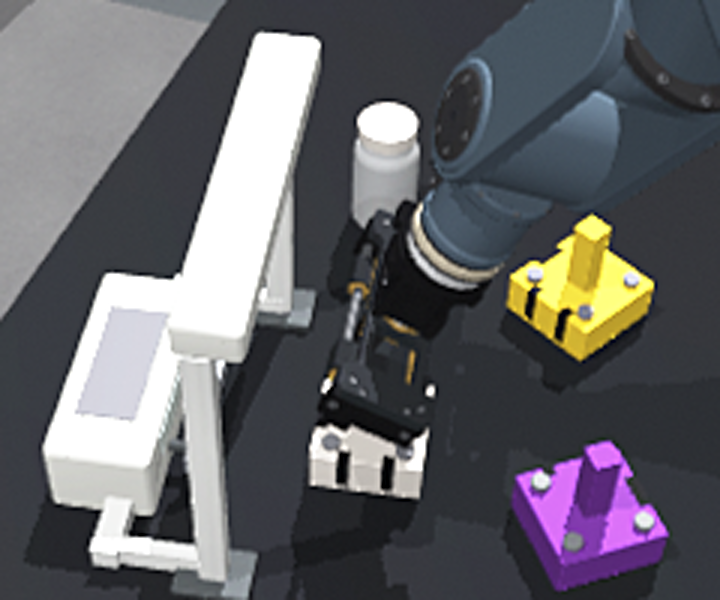

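View pics/wrist_b_c.png

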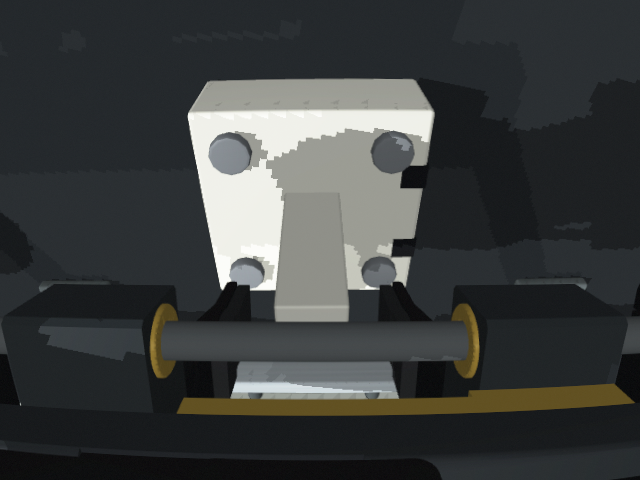

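```bash
cat > fk.py <<'E'
import numpy as np
from scipy.optimize import least_squares
from scipy.spatial.transform import Rotation as R
Rz=lambda a:R.from_euler('z',a).as_matrix();Ry=lambda a:R.from_euler('y',a).as_matrix()
# tool axes at q=0 in flange frame: x along flange z
def fk(q,p):
    d1,a1,off,L2,L3,a3,Lw,r6=p
    A=Rz(q[0]);B=A@Ry(q[1]);C=B@Ry(q[2]);D=C@Rz(q[3]);E=D@Ry(q[4]);F=E@Rz(q[5]+r6)
    P=A@[a1,off,d1]+B@[0,0,L2]+C@[a3,0,L3]+F@[0,0,Lw]
    Mt=F@np.array([[0,0,1],[0,1,0],[-1,0,0]]).T if False else np.c_[F[:,2],F[:,1],-F[:,0]]
    return P,Mt
E
python3 - <<'E'
from fk import *
from h import get_obs
D=[([-1.40048,.52847,1.43392,0,1.18138,-.178493],[.2135,-.5866,.2216],[0,.002,-1],[-.94,-.342,0]),
([-1.22,.41,1.64,0,1.1,-.83],[.2838,-.4559,.2254],[-.003,.008,-1],[-.385,-.923,-.006]),
([-.67,.29,1.8,.01,1.07,-1.95],[.4185,-.1868,.2399],[-.011,.02,-1],[.957,-.289,-.016]),
([-.48,.33,1.74,-.01,1.09,-2.23],[.4715,-.1198,.2378],[-.018,.002,-1],[.983,.183,-.017]),
([-.45,.5,1.58,0,1.07,-2.32],[.5575,-.1445,.1959],[-.005,.007,-1],[.955,.297,-.003]),
([-.45,.69,1.7,0,.75,-2.31],[.5515,-.1443,.056],[.001,-.003,-1],[.958,.287,0]),
([-.44,.7,1.68,-.02,.76,-2.29],[.5571,-.1402,.0535],[-.009,-.007,-1],[.955,.295,-.011]),
([-.3,.73,1.6,-.01,.83,-2.06],[.5948,-.073,.0567],[-.023,-.003,-1],[.98,.196,-.023])]
o=get_obs();M=R.from_quat(o['tool_rot']).as_matrix()
for _ in range(4): D.append((o['q'],o['position'],M[:,0],M[:,2]))
def res(p):
    r=[]
    for q,P,x,z in D:
        a,m=fk(q,p); r+=[*(a-P),*(.3*(m[:,0]-x)),*(.3*(m[:,2]-z))]
    return r
best=None
for a3 in(-.1,0,.1):
  for r6 in (0,1.57,3.14,-1.57):
   for Lw in(.2,.3):
    s=least_squares(res,[.2,0,.11,.4,.4,a3,Lw,r6])
    if best is None or s.cost<best.cost: best=s
print(best.x.round(4),best.cost);np.save('fkp.npy',best.x)
for q,P,x,z in D[:9]:
    a,m=fk(q,best.x);print((a-P).round(4),(m[:,0]-x).round(3),(m[:,2]-z).round(3))
E
```

```text
[ 0.2763 -0.003   0.1111  0.5889  0.3932  0.1136  0.3078  1.5701] 4.4046715631519895e-05
[-0.0001  0.0009  0.0004] [-0.  0.  0.] [ 0. -0. -0.]
[0.0012 0.0004 0.0011] [ 0. -0.  0.] [ 0.005 -0.002 -0.   ]
[ 0.0008 -0.0002 -0.0008] [ 0.002 -0.002  0.   ] [-0.    -0.002  0.002]
[-0.0019 -0.0025 -0.0001] [-0.002 -0.001  0.   ] [-0.     0.001 -0.003]
[-0.0007 -0.0011 -0.0014] [-0.003 -0.003  0.   ] [ 0.    -0.002 -0.003]
[-0.0008  0.0017  0.0018] [0.    0.002 0.   ] [ 0.    -0.001  0.001]
[ 0.0006 -0.0042  0.0025] [ 0.005 -0.006  0.   ] [ 0.002 -0.005  0.003]
[ 0.0021  0.0023 -0.0024] [0.003 0.001 0.   ] [ 0.001 -0.001  0.003]
[-0.0001  0.0007 -0.0003] [-0. -0.  0.] [-0.     0.001  0.   ]
```

```bash
cat >> fk.py <<'E'
p=np.load('fkp.npy')
lo=np.array([-3.08,-.75,.22,-1.43,0,-2.85]);hi=np.array([3.08,2.2,2.44,4.57,2.65,2.85])
def ik(P,M,seed=None,n=60):
    rng=np.random.default_rng(0);sol=[]
    S=[seed] if seed is not None else [np.r_[rng.uniform(-.8,.6),rng.uniform(.2,1.3),rng.uniform(.6,2.2),rng.uniform(-1.4,4.5),rng.uniform(.05,1.5),rng.uniform(-2.8,2.8)] for _ in range(n)]
    f=lambda q:np.r_[fk(q,p)[0]-P,.2*(fk(q,p)[1]-M).ravel()]
    for s in S:
        r=least_squares(f,s,bounds=(lo,hi))
        if r.cost<1e-8 and not any(np.abs(r.x-t).max()<.02 for t in sol): sol.append(r.x)
    return sol
def pose(yaw,tilt=0,flip=False):
    a=np.radians(tilt); M=np.array([[np.sin(a),0,np.cos(a)],[0,1,0],[-np.cos(a),0,np.sin(a)]])
    if flip: M=M@np.diag([1,-1,-1])
    return R.from_euler('z',yaw,degrees=True).as_matrix()@M
O=np.array([.721,-.0505,0]);RM=R.from_euler('z',11.5,degrees=True).as_matrix()
def tgt(xr,yr,z,yaw,tilt,flip=False):
    M=pose(yaw,tilt,flip); return O+RM@[xr,yr,z]+.019*M[:,0],M
E
python3 - <<'E'
from fk import *
for xr,tilt in [(-130,20),(-130,30),(-80,20),(-80,30),(-33,22),(-33,26),(-33,30),(-33,35),(-33,40)]:
  for fl in(0,1):
    print(xr,tilt,fl,[s.round(2).tolist() for s in ik(*tgt(xr/1000,0,.072,11.5,tilt,fl))])
E
```

```text
-130 20 0 [[-0.41, 0.68, 1.87, 0.59, 0.36, -2.72]]
-130 20 1 [[-0.41, 0.68, 1.87, 0.59, 0.36, 0.42]]
-130 30 0 [[-0.47, 0.7, 1.98, 1.47, 0.32, 2.65]]
-130 30 1 [[-0.47, 0.7, 1.98, 1.47, 0.32, -0.49]]
-80 20 0 [[-0.36, 0.72, 1.75, 0.46, 0.42, -2.53]]
-80 20 1 [[-0.36, 0.72, 1.75, 0.46, 0.42, 0.61]]
-80 30 0 []
-80 30 1 [[-0.41, 0.73, 1.86, 1.22, 0.31, -0.17]]
-33 22 0 [[-0.32, 0.75, 1.66, 0.46, 0.44, -2.48]]
-33 22 1 [[-0.32, 0.75, 1.66, 0.46, 0.44, 0.66]]
-33 26 0 [[-0.34, 0.75, 1.71, 0.68, 0.37, -2.71]]
-33 26 1 [[-0.34, 0.75, 1.71, 0.68, 0.37, 0.43]]
-33 30 0 []
-33 30 1 [[-0.36, 0.75, 1.75, 0.99, 0.32, 0.11]]
-33 35 0 [[-0.38, 0.77, 1.8, 1.45, 0.32, 2.78]]
-33 35 1 [[-0.38, 0.77, 1.8, 1.45, 0.32, -0.36]]
-33 40 0 [[-0.4, 0.79, 1.85, 1.83, 0.39, 2.38]]
-33 40 1 [[-0.4, 0.79, 1.85, 1.83, 0.39, -0.76]]
```

```bash
python3 - <<'E'
from fk import *
for tilt in (22,23,24,25,26):
  print(tilt,[(x,[s[[3,4,5]].round(2).tolist() for s in ik(*tgt(x/1000,0,.075,11.5,tilt),n=25)]) for x in(-120,-100,-80,-60,-33)])
# tilt 40 turn by yaw
for x in (-130,-150):
 for yaw in (11.5,-10,-30,-50,-78.5):
  print(x,yaw,[s.round(2).tolist() for s in ik(*tgt(x/1000,0,.077,yaw,40),n=40)])
E
```

```text
22 [(-120, [[0.69, 0.35, -2.8]]), (-100, [[0.62, 0.37, -2.72]]), (-80, [[0.56, 0.39, -2.63]]), (-60, [[0.51, 0.41, -2.56]]), (-33, [[0.45, 0.44, -2.48]])]
23 [(-120, []), (-100, [[0.69, 0.35, -2.79]]), (-80, [[0.62, 0.37, -2.7]]), (-60, [[0.57, 0.39, -2.62]]), (-33, [[0.5, 0.42, -2.52]])]
24 [(-120, []), (-100, []), (-80, [[0.69, 0.36, -2.77]]), (-60, [[0.63, 0.38, -2.68]]), (-33, [[0.55, 0.41, -2.58]])]
25 [(-120, []), (-100, []), (-80, [[0.76, 0.34, -2.84]]), (-60, [[0.69, 0.36, -2.75]]), (-33, [[0.61, 0.39, -2.64]])]
26 [(-120, []), (-100, []), (-80, []), (-60, [[0.76, 0.35, -2.82]]), (-33, [[0.67, 0.37, -2.7]])]
-130 11.5 [[-0.53, 0.75, 2.08, 2.04, 0.5, 2.02]]
-130 -10 [[-0.38, 0.75, 2.11, 2.82, 0.43, 1.71]]
-130 -30 [[-0.22, 0.75, 2.06, 3.66, 0.39, 1.32]]
-130 -50 [[-0.1, 0.76, 1.95, 4.51, 0.48, 0.88]]
-130 -78.5 [[-0.01, 0.8, 1.72, -1.08, 0.79, 0.65]]
-150 11.5 [[-0.57, 0.75, 2.12, 2.07, 0.53, 1.95]]
-150 -10 [[-0.41, 0.75, 2.16, 2.81, 0.48, 1.69]]
-150 -30 [[-0.24, 0.75, 2.11, 3.58, 0.43, 1.39]]
-150 -50 [[-0.11, 0.76, 2.0, 4.41, 0.48, 0.97]]
-150 -78.5 [[-0.02, 0.79, 1.77, -1.12, 0.77, 0.7]]
```

```bash
python3 - <<'E'
from h import *
import fk
c=cam('wrist')
q=onplane(c,[[230,152],[392,151],[247,271],[379,270]],.044);print(q.round(4))
ctr=q.mean(0);e=q[1]-q[0]+q[3]-q[2];print('ctr',ctr,'yaw',np.degrees(np.arctan2(e[1],e[0]))-90)
print('reader', fk.RM.T@(ctr-fk.O))
G=np.array([ctr[0],ctr[1],.073])
M=pose(11.5,20);plan(G+.019*M[:,0],M,3)
E
```

```text
[[ 0.5676 -0.1104  0.044 ]
 [ 0.5557 -0.0527  0.044 ]
 [ 0.6248 -0.0983  0.044 ]
 [ 0.6127 -0.0406  0.044 ]]
ctr [ 0.5902099  -0.07552547  0.044     ] yaw 11.812619063201183
reader [-0.13315373  0.00155228  0.044     ]
t 8.45 P [ 0.618 -0.069  0.065] shift [-0.0214 -0.0053 -0.0098] rotdeg [-0.2  3.6 -0. ]
[[0.01,-0.03,-0.80,-0.01,0.20,-0.00], [0.02,-0.03,-0.80,-0.01,0.20,-0.00], [0.04,-0.03,-0.80,-0.01,0.20,-0.00]]
```

>>> send_rows(
  steps=[
    [[0, 0, -0.8, 0, 0.2, 0], [0, 0, -0.8, 0, 0.2, 0], [0, 0, -0.8, 0, 0.2, 0], [0, 0, 0, 0, 0, 0]],
  ],
)

```text
time: 8.78
position: [0.5974, -0.0751, 0.0551]
tool_rot: [-0.066, 0.572, 0.086, 0.813]
ft_force: [-0.6, 0.1, 0.1]
grip_width: 0.0519
```

```bash
python3 - <<'E'
from h import *
st()
G=np.array([.5902,-.0755,.073])
M=pose(11.5,20);plan(G+.019*M[:,0],M,1)
E
```

```text
t 8.78 P [ 0.5974 -0.0751  0.0551] x [ 0.33   0.065 -0.942] z [0.919 0.206 0.336] yaw 12.65 q [-0.41  0.68  1.87  0.57  0.36 -2.72] F [-0.6   0.12  0.15] w 0.0519
t 8.7833 P [ 0.5974 -0.0751  0.0551] shift [-0.0008  0.0009  0.    ] rotdeg [ 1.1 -0.4  0.1]
[[-0.02,0.10,-0.06,0.18,-0.06,0.02]]
```

>>> send_rows(
  steps=[
    [[0, 0.1, -0.05, 0.15, 0, 0], [0, 0, 0, 0, 0, 0], [0, 0, 0, 0, 0, 0], [0, 0, 0, 0, 0, 0], [0, 0, 0, 0, 0, 0], [0, 0, 0, 0, 0, 0], [0, 0, 0, 0, 0, 0], [0, 0, 0, 0, 0, 0]],
  ],
  gripper=1,
  force=25,
)

```text
time: 9.45
position: [0.5991, -0.074, 0.0552]
tool_rot: [-0.063, 0.572, 0.084, 0.813]
ft_force: [-0.3, -0.3, -0.2]
grip_width: 0.0218
```

```bash
python3 - <<'E'
from h import *
st();o=get_obs();M=R.from_quat(o['tool_rot']).as_matrix();P=o['position']
plan(P+[0,0,.005],M,2)
E
```

```text
t 9.45 P [ 0.5991 -0.074   0.0552] x [ 0.331  0.065 -0.941] z [0.92  0.198 0.337] yaw 12.17 q [-0.41  0.68  1.87  0.57  0.36 -2.7 ] F [-0.27 -0.27 -0.23] w 0.0218
t 9.45 P [ 0.5991 -0.074   0.0552] shift [0.    0.    0.005] rotdeg [0. 0. 0.]
[[-0.24,-0.00,0.08,0.00,0.00,0.00], [-0.24,-0.00,0.08,0.00,0.00,0.00]]
```

>>> send_rows(
  steps=[
    [[-0.25, 0, 0.1, 0, 0, 0], [-0.25, 0, 0.1, 0, 0, 0], [0.34, -0.03, 0.94, 0, 0, 0], [0.34, -0.03, 0.94, 0, 0, 0], [0.34, -0.03, 0.94, 0, 0, 0], [0.34, -0.03, 0.94, 0, 0, 0], [0.34, -0.03, 0.94, 0, 0, 0], [0, 0, 0, 0, 0, 0]],
  ],
)

```text
time: 10.12
position: [0.6434, -0.0628, 0.0561]
tool_rot: [-0.062, 0.578, 0.087, 0.809]
ft_force: [0.2, 0.4, -4.0]
grip_width: 0.022
```

```bash
python3 see.py c side; python3 - <<'E'
from h import *
import fk
o=get_obs();M=R.from_quat(o['tool_rot']).as_matrix();P=o['position']
print('grasp in reader',(fk.RM.T@(P-.019*M[:,0]-fk.O)).round(4),'tilt',np.degrees(np.arccos(-M[2,0])))
E
```

```text
t 10.12 P [ 0.6434 -0.0628  0.0561] x [ 0.316  0.069 -0.946] z [0.925 0.2   0.324] yaw 12.2 q [-0.35  0.71  1.75  0.42  0.44 -2.5 ] F [ 0.17  0.45 -4.  ] w 0.022
t 10.17 P [ 0.6421 -0.0625  0.0558] x [ 0.315  0.07  -0.947] z [0.925 0.2   0.322] yaw 12.19 q [-0.35  0.71  1.75  0.42  0.44 -2.5 ] F [ 1.3  -0.56 -2.68] w 0.0218
grasp in reader [-0.0858  0.0038  0.0737] tilt 18.803673069808287
```

View pics/side_c_c.png

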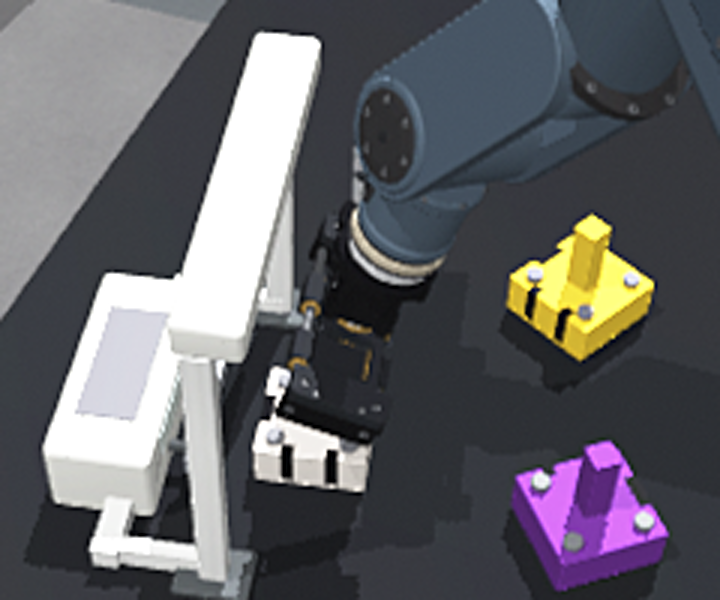

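>>> send_rows(
  steps=[
    [[0, -0.15, 0.1, 0.05, -0.1, 0], [0, -0.1, 0.1, 0.05, -0.1, 0], [0.1, 0, -0.03, 0, 0, 0], [0.1, 0, -0.03, 0, 0, 0]],
  ],
)

```text
time: 10.5
position: [0.6427, -0.0636, 0.0554]
tool_rot: [-0.056, 0.571, 0.085, 0.815]
ft_force: [-1.8, 1.0, 5.6]
grip_width: 0.0218
```

```bash
cat >>fk.py <<'E'
def rep():
    from h import get_obs
    o=get_obs();M=R.from_quat(o['tool_rot']).as_matrix();P=o['position'];v=RM.T@M
    print('t',round(o['time'],2),'grasp@reader',(RM.T@(P-.019*M[:,0]-O)).round(4)*1,'tilt',np.degrees(np.arctan2(v[0,0],-v[2,0])).round(2),'yawrel',np.degrees(np.arctan2(v[0,1],v[1,1])*-1).round(2),'F@reader',(RM.T@o['ft_force']).round(2),'w',round(o['grip_width'],4),'q',o['q'].round(2),'roll y.z',v[2,1].round(3))
E
python3 -c "
from fk import *
rep()"
```

```text
t 10.5 grasp@reader [-0.0858  0.0026  0.0733] tilt 20.0 yawrel 0.22 F@reader [-1.58  1.37  5.59] w 0.0218 q [-0.36  0.71  1.76  0.48  0.42 -2.56] roll y.z 0.006
```

>>> send_rows(
  steps=[
    [[0, 0, 0, 0, 0, 0], [0, 0, 0, 0, 0, 0], [0, 0, 0, 0, 0, 0], [-0.05, 0, -0.05, 0, -0.35, 0], [-0.05, 0, -0.05, 0, -0.35, 0], [0, 0, 0, 0, 0, 0]],
  ],
  gripper=0.6,
)

```text
time: 11.0
position: [0.6417, -0.0651, 0.0586]
tool_rot: [-0.053, 0.538, 0.086, 0.837]
ft_force: [0.2, 0.4, 0.1]
grip_width: 0.0347
```

```bash
python3 see.py d wrist; python3 -c "
from fk import *
rep()"
```

```text
t 11.0 P [ 0.6417 -0.0651  0.0586] x [ 0.406  0.086 -0.91 ] z [0.892 0.181 0.415] yaw 11.46 q [-0.39  0.7   1.82  0.76  0.35 -2.85] F [0.18 0.43 0.11] w 0.0347
t 11.05 P [ 0.6423 -0.0652  0.0588] x [ 0.406  0.086 -0.91 ] z [0.891 0.185 0.415] yaw 11.73 q [-0.39  0.7   1.82  0.76  0.35 -2.84] F [ 0.44 -0.21  0.89] w 0.0345
t 11.05 grasp@reader [-0.0879  0.0012  0.0761] tilt 24.49 yawrel 0.27 F@reader [ 0.39 -0.29  0.89] w 0.0345 q [-0.39  0.7   1.82  0.76  0.35 -2.84] roll y.z 0.001
```

View pics/wrist_d_c.png

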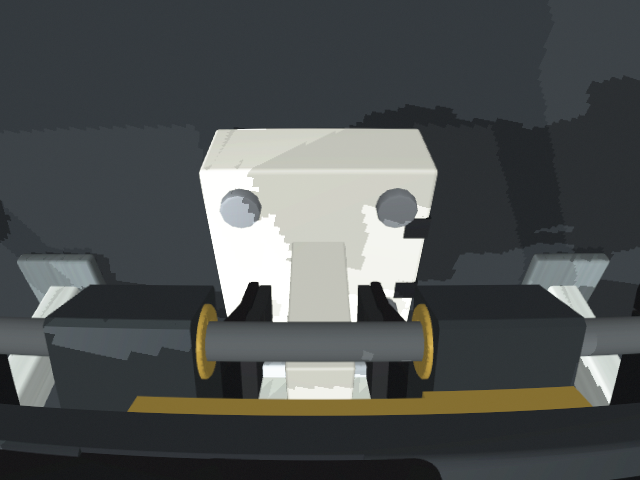

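```bash
python3 - <<'E'
from h import *
import fk
c=cam('wrist')
q=onplane(c,[[240.5,207],[397,206.5]],.044)
e=q[1]-q[0];a=np.arctan2(e[1],e[0])-np.pi/2;ctr=q.mean(0)+.03*np.array([np.cos(a),np.sin(a),0])
print(np.linalg.norm(e),'yaw',np.degrees(a),ctr,'reader',fk.RM.T@(ctr-fk.O))
M=pose(11.5,23);plan(np.array([ctr[0],ctr[1],.073])+.019*M[:,0],M,2)
E
```

```text
0.05918339363970999 yaw 12.003386093545759 [ 0.634299  -0.0651249  0.044    ] reader [-0.08787618  0.0029541   0.044     ]
t 11.05 P [ 0.6423 -0.0652  0.0588] shift [-0.0008  0.0016 -0.0033] rotdeg [ 0.2  1.5 -0.2]
[[0.14,0.08,-0.09,0.02,0.12,-0.02], [0.14,0.09,-0.09,0.02,0.12,-0.02]]
```

>>> send_rows(
  steps=[
    [[0.15, 0.08, -0.1, 0, 0.13, 0], [0.15, 0.08, -0.1, 0, 0.13, 0], [0, 0, 0, 0, 0, 0]],
  ],
)

```text
time: 11.3
position: [0.6418, -0.0648, 0.0554]
tool_rot: [-0.059, 0.551, 0.087, 0.828]
ft_force: [0.7, -1.3, -0.1]
grip_width: 0.0348
```

>>> send_rows(
  steps=[
    [[0, 0, 0, 0, 0, 0], [0, 0, 0, 0, 0, 0], [0, 0, 0, 0, 0, 0], [0, 0, 0, 0, 0, 0]],
  ],
  gripper=1,
)

```text
time: 11.63
position: [0.6424, -0.0643, 0.0559]
tool_rot: [-0.06, 0.55, 0.088, 0.828]
ft_force: [0.4, -0.1, -1.8]
grip_width: 0.0217
```

```bash
python3 -c "
from fk import *
rep()"
```

```text
t 11.63 grasp@reader [-0.0871  0.0021  0.0734] tilt 22.75 yawrel 0.75 F@reader [ 0.42 -0.21 -1.77] w 0.0217 q [-0.38  0.71  1.8   0.64  0.36 -2.73] roll y.z -0.003
```

>>> send_rows(
  steps=[
    [[-0.2, 0, 0.1, 0, 0, 0], [-0.2, 0, 0.1, 0, 0, 0], [0.39, -0.05, 0.92, 0.03, 0, 0], [0.39, -0.05, 0.92, 0.03, 0, 0], [0.39, -0.05, 0.92, 0.03, 0, 0], [0, -0.05, 0, 0, 0, 0]],
  ],
)

```text
time: 12.13
position: [0.6677, -0.0586, 0.0567]
tool_rot: [-0.055, 0.556, 0.087, 0.825]
ft_force: [1.0, -0.5, -4.5]
grip_width: 0.022
```

```bash
python3 see.py e side scene;python3 -c "
from fk import *
rep()"
```

```text
t 12.13 P [ 0.6677 -0.0586  0.0567] x [ 0.367  0.083 -0.926] z [0.907 0.188 0.376] yaw 11.71 q [-0.35  0.72  1.73  0.53  0.41 -2.59] F [ 0.95 -0.53 -4.52] w 0.022
t 12.23 P [ 0.6665 -0.0586  0.0565] x [ 0.366  0.083 -0.927] z [0.908 0.188 0.376] yaw 11.69 q [-0.35  0.72  1.73  0.53  0.41 -2.59] F [ 1.05 -0.53 -2.39] w 0.0218
t 12.23 grasp@reader [-0.0622  0.0028  0.0741] tilt 22.06 yawrel 0.34 F@reader [ 0.92 -0.72 -2.39] w 0.0218 q [-0.35  0.72  1.73  0.53  0.41 -2.59] roll y.z 0.006
```

View pics/side_e_c.png

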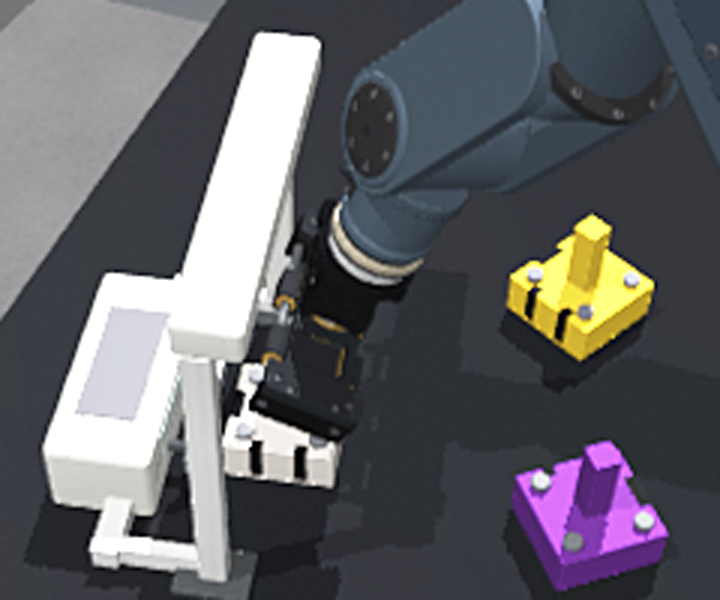

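View pics/scene_e_c.png

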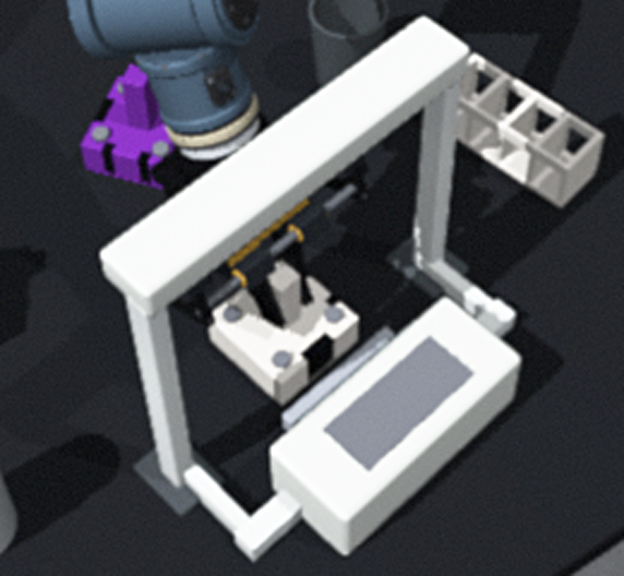

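```bash
python3 - <<'E'
from h import *
import fk
s=cam('scene');f=lambda u:[190+u[0]/2.4,200+u[1]/2.4]
q=onplane(s,[f((283,357)),f((334,312)),f((234,312))],.047);print(q.round(4))
ctr=(q[1]+q[2])/2;e=q[1]-q[0];print(ctr,'yaw',np.degrees(np.arctan2(e[1],e[0]))-90)
print('rel to scene reader',fk.RM.T@(ctr-[.7232,-.0513,0]))
d=cam('side');g=lambda u:[220+u[0]/3,100+u[1]/3]
q=onplane(d,[g((246,430)),g((316,440)),g((256,374))],.047)
e=q[0]-q[1];print('side',np.degrees(np.arctan2(e[1],e[0])),fk.RM.T@((q[1]+q[2])/2-[.7183,-.0474,0]))
img=cv2.imread('pics/scene_e.png');cv2.imwrite('pics/z.png',cv2.resize(img[315:385,270:365],None,fx=8,fy=8,interpolation=cv2.INTER_CUBIC))
E
```

```text
[[ 0.6994 -0.0845  0.047 ]
 [ 0.6859 -0.0265  0.047 ]
 [ 0.6409 -0.096   0.047 ]]
[ 0.66337182 -0.06125403  0.047     ] yaw 13.14325321232009
rel to scene reader [-0.06061162  0.00217363  0.047     ]
side 10.569566913110355 [-0.06170564  0.00436975  0.047     ]
```

View pics/z.png

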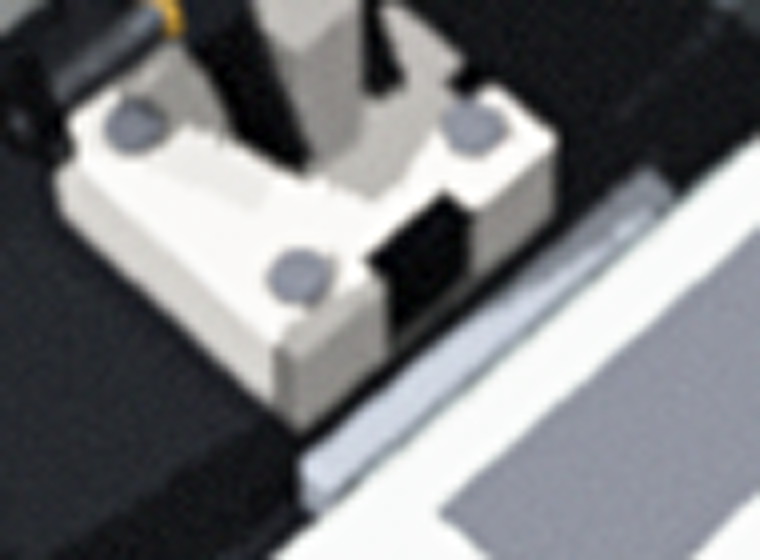

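>>> send_rows(
  steps=[
    [[0.38, -0.15, 0.92, 0.03, -0.1, 0], [0.3, -0.1, 0.7, 0.03, 0, 0], [0, -0.1, 0, 0, 0, 0]],
  ],
)

```text
time: 12.48
position: [0.6804, -0.0576, 0.0568]
tool_rot: [-0.051, 0.554, 0.087, 0.826]
ft_force: [-0.6, -0.2, -3.7]
grip_width: 0.0217
```

```bash
python3 -c "
from fk import *
rep()"
```

```text
t 12.48 grasp@reader [-0.0484  0.0009  0.0743] tilt 22.41 yawrel 0.05 F@reader [-0.6  -0.12 -3.73] w 0.0217 q [-0.34  0.73  1.7   0.52  0.43 -2.56] roll y.z 0.012
```

>>> send_rows(
  steps=[
    [[0.2, -0.05, 0.5, -0.04, 0, -0.1], [0.2, -0.05, 0.5, 0, 0, 0], [0.05, 0, 0.1, 0, 0, 0]],
  ],
)

```text
time: 12.73
position: [0.6882, -0.0559, 0.0564]
tool_rot: [-0.055, 0.556, 0.085, 0.825]
ft_force: [-2.5, -1.1, 0.8]
grip_width: 0.0217
```

```bash
python3 -c "
from fk import *
rep()"; python3 see.py f scene side
```

```text
t 12.73 grasp@reader [-0.0404  0.0011  0.074 ] tilt 22.09 yawrel 0.11 F@reader [-2.64 -0.55  0.83] w 0.0217 q [-0.33  0.74  1.68  0.48  0.43 -2.51] roll y.z 0.004
t 12.73 P [ 0.6882 -0.0559  0.0564] x [ 0.368  0.079 -0.927] z [0.908 0.185 0.376] yaw 11.52 q [-0.33  0.74  1.68  0.48  0.43 -2.51] F [-2.48 -1.06  0.83] w 0.0217
t 12.83 P [ 0.6882 -0.056   0.0564] x [ 0.368  0.079 -0.926] z [0.908 0.185 0.376] yaw 11.5 q [-0.33  0.74  1.68  0.48  0.43 -2.51] F [-1.39 -0.13  1.72] w 0.0219
```

View pics/scene_f_c.png

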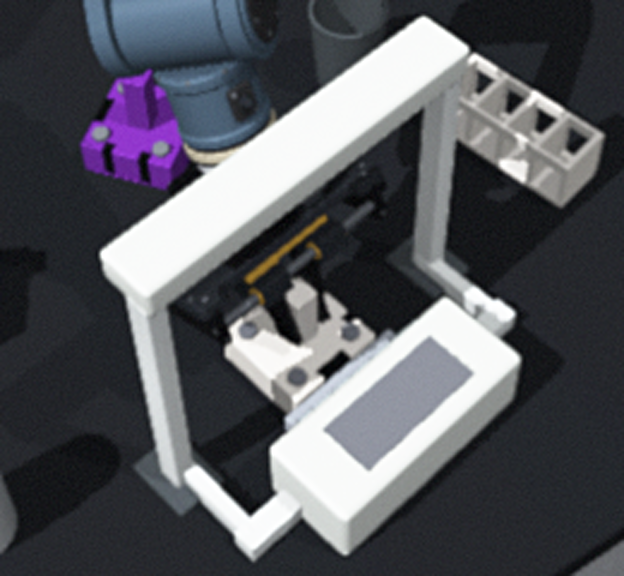

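View pics/side_f_c.png

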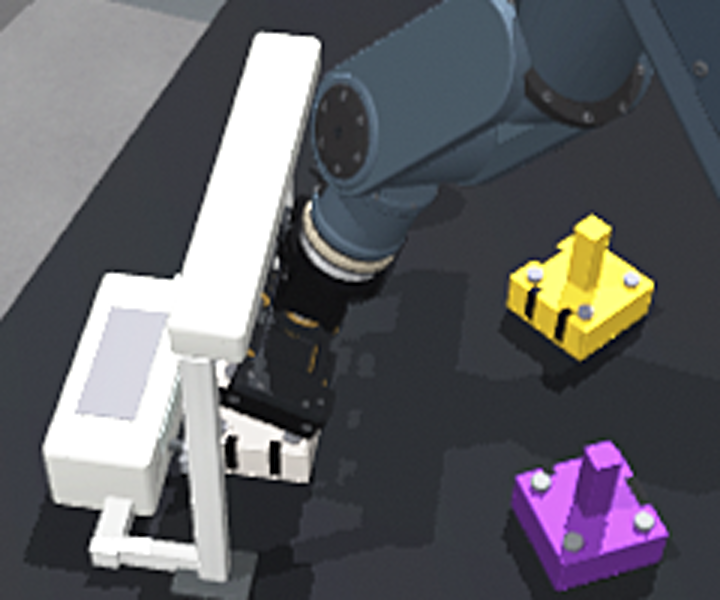

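>>> send_rows(
  steps=[
    [[-0.05, 0, 0.35, 0, -0.1, 0], [0.1, 0, 0.3, 0, 0, 0], [0, 0, 0, 0, 0, 0]],
  ],
)

```text
time: 13.08
position: [0.6925, -0.0542, 0.0565]
tool_rot: [-0.053, 0.553, 0.086, 0.827]
ft_force: [-1.0, 0.2, -3.6]
grip_width: 0.0219
```

```bash
python3 -c "
from fk import *
rep()"
```

```text
t 13.08 grasp@reader [-0.036   0.0019  0.0741] tilt 22.51 yawrel 0.11 F@reader [-0.98  0.39 -3.6 ] w 0.0219 q [-0.33  0.74  1.67  0.49  0.43 -2.52] roll y.z 0.007
```

>>> send_rows(
  steps=[
    [[0.08, 0, 0.2, 0, 0, 0], [0.04, 0, 0.1, 0, 0, 0]],
  ],
)

```text
time: 13.25
position: [0.6945, -0.0536, 0.0564]
tool_rot: [-0.053, 0.554, 0.086, 0.827]
ft_force: [-4.2, -0.7, 2.8]
grip_width: 0.0219
```

```bash
python3 -c "
from fk import *
rep()"
```

```text
t 13.25 grasp@reader [-0.0338  0.0021  0.0739] tilt 22.4 yawrel 0.13 F@reader [-4.29  0.15  2.8 ] w 0.0219 q [-0.33  0.75  1.66  0.49  0.44 -2.51] roll y.z 0.008
```

>>> send_rows(
  steps=[
    [[0.06, 0, 0.14, 0, 0, 0], [0.06, 0, 0.1, 0, 0, 0]],
  ],
)

```text
time: 13.42
position: [0.6966, -0.0532, 0.0564]
tool_rot: [-0.053, 0.554, 0.086, 0.826]
ft_force: [-6.6, -1.8, 3.7]
grip_width: 0.0218
```

```bash
python3 -c "
from fk import *
rep()"; python3 see.py g scene side
```

```text
t 13.42 grasp@reader [-0.0317  0.0021  0.074 ] tilt 22.35 yawrel 0.15 F@reader [-6.79 -0.42  3.71] w 0.0218 q [-0.32  0.75  1.66  0.48  0.44 -2.5 ] roll y.z 0.008
t 13.42 P [ 0.6966 -0.0532  0.0564] x [ 0.371  0.084 -0.925] z [0.906 0.184 0.38 ] yaw 11.47 q [-0.32  0.75  1.66  0.48  0.44 -2.5 ] F [-6.57 -1.76  3.71] w 0.0218
t 13.52 P [ 0.6966 -0.0532  0.0564] x [ 0.371  0.084 -0.925] z [0.906 0.184 0.38 ] yaw 11.49 q [-0.32  0.75  1.66  0.48  0.44 -2.5 ] F [-4.65 -1.29  1.1 ] w 0.022
```

```bash
python3 -c "
import cv2
for t in 'eg':
  img=cv2.imread(f'pics/scene_{t}.png');cv2.imwrite(f'pics/z{t}.png',cv2.resize(img[310:390,270:370],None,fx=7,fy=7,interpolation=cv2.INTER_CUBIC))"
```

```text
(no output)
```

View pics/zg.png

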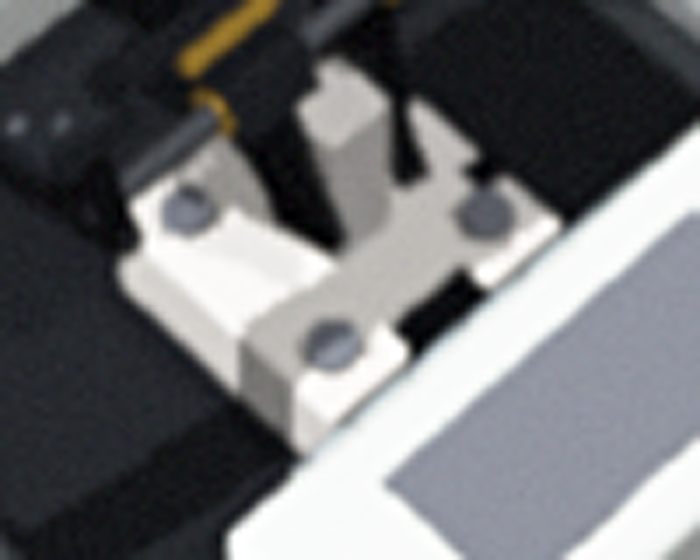

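```bash
python3 - <<'E'
from h import *
import fk
s=cam('scene');f=lambda u:[270+u[0]/7,310+u[1]/7]
q=onplane(s,[f((332,345)),f((487,212)),f((190,208))],.044)
ctr=(q[1]+q[2])/2;e=q[1]-q[0];print(ctr,'yaw',np.degrees(np.arctan2(e[1],e[0]))-90)
print('rel to scene reader',fk.RM.T@(ctr-[.7232,-.0513,0]))
E
```

```text
[ 0.69213485 -0.05599774  0.044     ] yaw 11.665270403348941
rel to scene reader [-0.03137808  0.00158996  0.044     ]
```

View pics/side_g_c.png

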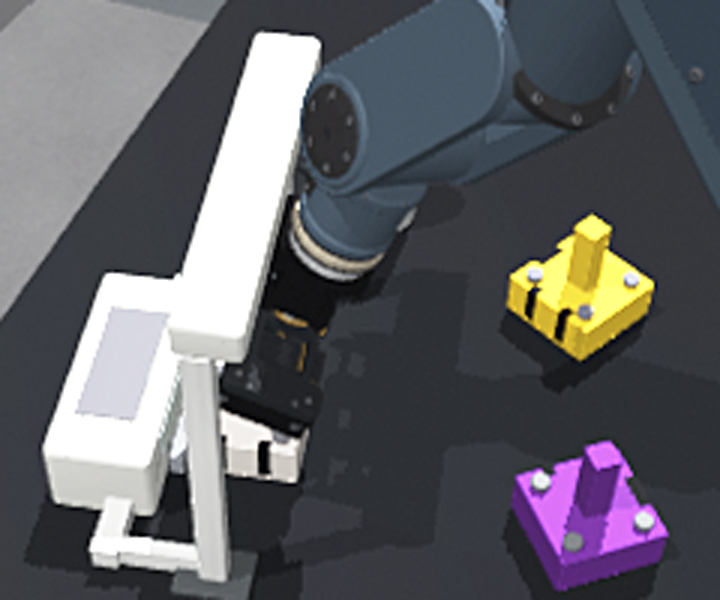

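>>> send_rows(
  steps=[
    [[0, 0, 0.02, 0, -0.05, 0], [0, 0, 0, 0, 0, 0], [0, 0, 0, 0, 0, 0], [-0.25, 0, -0.25, 0, 0, 0], [-0.4, 0, -0.85, 0, 0, 0], [-0.4, 0, -0.85, 0, 0, 0], [-0.38, 0, -0.92, 0, 0, 0], [-0.38, 0, -0.92, 0, 0, 0]],
  ],
)

```text
time: 14.18
position: [0.6581, -0.0615, 0.0578]
tool_rot: [-0.054, 0.55, 0.086, 0.829]
ft_force: [0.2, -0.4, -3.6]
grip_width: 0.0221
```

```bash
python3 -c "
from fk import *
rep()"
```

```text
t 14.18 grasp@reader [-0.0712  0.0017  0.0753] tilt 22.93 yawrel 0.17 F@reader [ 0.12 -0.48 -3.58] w 0.0221 q [-0.36  0.72  1.76  0.6   0.39 -2.67] roll y.z 0.006
```

```bash
python3 - <<'E'
from fk import *
for tilt in (10,12,15):
 for x,yaw in ((-95,11.5),(-165,11.5),(-165,-20),(-165,-50),(-165,-78.5)):
  print(tilt,x,yaw,[s.round(2).tolist() for s in ik(*tgt(x/1000,0,.078,yaw,tilt),n=25)])
E
```

```text
10 -95 11.5 [[-0.33, 0.71, 1.66, 0.15, 0.63, -2.21]]
10 -165 11.5 [[-0.4, 0.66, 1.83, 0.2, 0.52, -2.33]]
10 -165 -20 [[-0.35, 0.65, 1.83, -0.0, 0.48, -1.57]]
10 -165 -50 [[-0.3, 0.66, 1.8, -0.19, 0.54, -0.84]]
10 -165 -78.5 [[-0.27, 0.68, 1.75, -0.26, 0.65, -0.26]]
12 -95 11.5 [[-0.34, 0.7, 1.69, 0.2, 0.58, -2.26]]
12 -165 11.5 [[-0.41, 0.65, 1.85, 0.26, 0.48, -2.4]]
12 -165 -20 [[-0.35, 0.65, 1.86, -0.0, 0.42, -1.56]]
12 -165 -50 [[-0.29, 0.66, 1.82, -0.24, 0.5, -0.78]]
12 -165 -78.5 [[-0.25, 0.68, 1.75, -0.32, 0.64, -0.2]]
15 -95 11.5 [[-0.35, 0.7, 1.72, 0.28, 0.51, -2.35]]
15 -165 11.5 [[-0.43, 0.65, 1.89, 0.38, 0.42, -2.53]]
15 -165 -20 [[-0.35, 0.65, 1.9, -0.0, 0.34, -1.56]]
15 -165 -50 [[-0.27, 0.66, 1.85, -0.35, 0.44, -0.66]]
15 -165 -78.5 [[-0.22, 0.69, 1.76, -0.42, 0.62, -0.09]]
```

>>> send_rows(
  steps=[
    [[-0.38, 0, -0.92, 0, 0.03, 0], [-0.38, 0, -0.92, 0, 0.03, 0], [0, 0, 0, 0, 0, 0]],
  ],
)

```text
time: 14.43
position: [0.637, -0.0653, 0.0567]
tool_rot: [-0.053, 0.553, 0.086, 0.827]
ft_force: [0.2, -0.1, -4.7]
grip_width: 0.0218
```

```bash
python3 -c "
from fk import *
rep()"; python3 see.py h scene
```

```text
t 14.43 grasp@reader [-0.0926  0.0021  0.0742] tilt 22.52 yawrel 0.05 F@reader [ 0.15 -0.17 -4.69] w 0.0218 q [-0.38  0.7   1.81  0.64  0.37 -2.73] roll y.z 0.008
t 14.43 P [ 0.637  -0.0653  0.0567] x [ 0.374  0.084 -0.924] z [0.906 0.182 0.383] yaw 11.37 q [-0.38  0.7   1.81  0.64  0.37 -2.73] F [ 0.18 -0.14 -4.69] w 0.0218
t 14.48 P [ 0.6382 -0.0656  0.057 ] x [ 0.375  0.083 -0.923] z [0.905 0.182 0.384] yaw 11.37 q [-0.38  0.7   1.81  0.64  0.37 -2.73] F [-0.25 -0.74 -4.35] w 0.0219
```

View pics/scene_h_c.png

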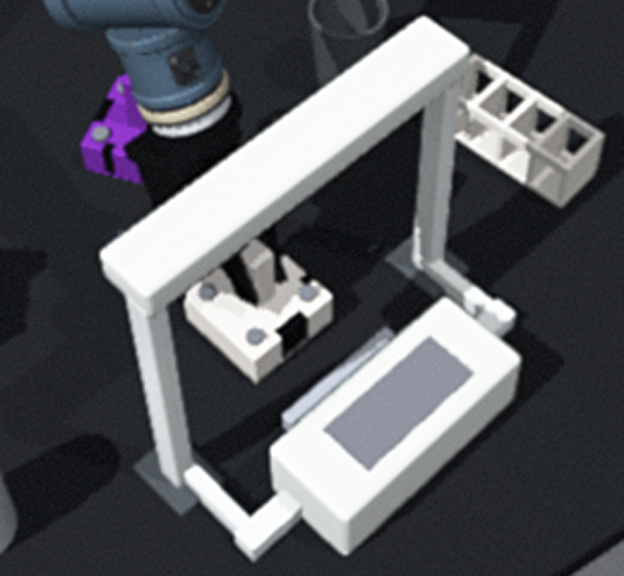

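>>> send_rows(
  steps=[
    [[0.15, 0, -0.06, 0, 0, 0], [0.15, 0, -0.06, 0, 0, 0]],
  ],
)

```text
time: 14.65
position: [0.6398, -0.0655, 0.0559]
tool_rot: [-0.053, 0.551, 0.085, 0.829]
ft_force: [-14.3, 0.3, 21.5]
grip_width: 0.0219
```

>>> send_rows(
  steps=[
    [[0, 0, 0, 0, 0, 0], [0, 0, 0, 0, 0, 0], [0, 0, 0, 0, 0, 0], [0, 0, -0.12, 0, 0.6, 0], [0, 0, -0.12, 0, 0.6, 0], [0, 0, -0.12, 0, 0.55, 0], [0, 0, 0, 0, 0, 0]],
  ],
  gripper=0.6,
)

```text
time: 15.23
position: [0.6451, -0.0683, 0.0594]
tool_rot: [-0.062, 0.618, 0.076, 0.78]
ft_force: [-0.2, -0.2, 0.9]
grip_width: 0.0349
```

```bash
python3 see.py i wrist; python3 -c "
from fk import *
rep()"
```

```text
t 15.23 P [ 0.6451 -0.0683  0.0594] x [ 0.226  0.042 -0.973] z [0.954 0.191 0.23 ] yaw 11.33 q [-0.33  0.71  1.67  0.21  0.57 -2.27] F [-0.2  -0.24  0.87] w 0.0349
t 15.28 P [ 0.6443 -0.068   0.0591] x [ 0.226  0.043 -0.973] z [0.954 0.191 0.23 ] yaw 11.32 q [-0.33  0.71  1.67  0.22  0.57 -2.27] F [ 0.46 -0.32 -0.26] w 0.0345
t 15.28 grasp@reader [-0.083  -0.0018  0.0776] tilt 13.31 yawrel -0.2 F@reader [ 0.39 -0.41 -0.26] w 0.0345 q [-0.33  0.71  1.67  0.22  0.57 -2.27] roll y.z -0.002
```

View pics/wrist_i_c.png

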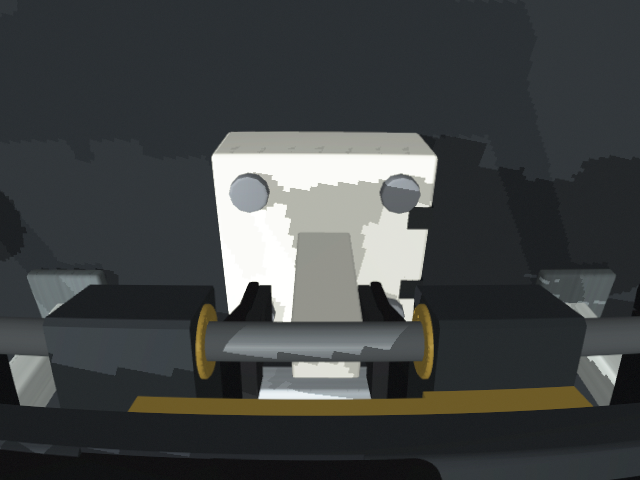

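```bash
cat > capc.py <<'E'
from h import *
import fk
def capc(a,b,tilt,yaw=11.5,n=2,z=.073):
    c=cam('wrist')
    q=onplane(c,[a,b],.044);e=q[1]-q[0];al=np.arctan2(e[1],e[0])-np.pi/2;ctr=q.mean(0)+.03*np.array([np.cos(al),np.sin(al),0])
    print(np.linalg.norm(e),'yaw',np.degrees(al),ctr,'reader',fk.RM.T@(ctr-fk.O))
    M=pose(yaw,tilt);plan(np.array([ctr[0],ctr[1],z])+.019*M[:,0],M,n)
E
python3 -c "
from capc import *
capc([249,192],[400,193],12)"
```

```text
0.05921146495997217 yaw 11.009275779424298 [ 0.63113854 -0.06678143  0.044     ] reader [-0.09130346  0.00196092  0.044     ]
t 15.2833 P [ 0.6443 -0.068   0.0591] shift [-0.0093  0.002  -0.0047] rotdeg [-0.2  1.3  0.1]
[[0.13,0.19,-0.48,-0.01,0.11,0.01], [0.13,0.19,-0.48,-0.01,0.11,0.01]]
```

>>> send_rows(
  steps=[
    [[0.13, 0.19, -0.48, 0, 0.11, 0], [0.13, 0.19, -0.48, 0, 0.11, 0], [0, 0, 0, 0, 0, 0]],
  ],
)

```text
time: 15.53
position: [0.6337, -0.0651, 0.0534]
tool_rot: [-0.062, 0.626, 0.077, 0.773]
ft_force: [-0.6, 0.0, 0.2]
grip_width: 0.0348
```

```bash
python3 -c "
from fk import *
rep()"
```

```text
t 15.53 grasp@reader [-0.0924  0.0031  0.072 ] tilt 12.0 yawrel -0.2 F@reader [-0.6   0.16  0.22] w 0.0348 q [-0.33  0.72  1.69  0.2   0.57 -2.25] roll y.z 0.0
```

>>> send_rows(
  steps=[
    [[0, 0, 0, 0, 0, 0], [0, 0, 0, 0, 0, 0], [0, 0, 0, 0, 0, 0], [0, 0, 0, 0, 0, 0], [-0.3, 0, 0.06, 0, 0, 0], [-0.3, 0, 0.06, 0, 0, 0]],
  ],
  gripper=1,
)

```text
time: 16.03
position: [0.6298, -0.0648, 0.0571]
tool_rot: [-0.06, 0.629, 0.077, 0.772]
ft_force: [1.2, 0.6, -5.1]
grip_width: 0.0218
```

>>> send_rows(
  steps=[
    [[-0.3, 0, -1.2, 0, 0, 0], [-0.28, 0, -1.25, 0, 0, 0], [-0.26, 0, -1.25, 0, 0, 0], [-0.26, 0, -1.25, 0, 0, 0], [-0.26, 0, -1.25, 0, 0, 0], [-0.26, 0, -1.2, 0, 0, 0], [0, 0, 0, 0, 0, 0]],
  ],
)

```text
time: 16.62
position: [0.549, -0.0776, 0.0564]
tool_rot: [-0.059, 0.632, 0.08, 0.769]
ft_force: [-0.6, 0.9, -4.0]
grip_width: 0.0218
```

```bash
python3 -c "
from fk import *
rep()"
```

```text
t 16.62 grasp@reader [-0.1777  0.0076  0.075 ] tilt 11.26 yawrel -0.1 F@reader [-0.44  0.97 -3.99] w 0.0218 q [-0.41  0.65  1.88  0.27  0.47 -2.41] roll y.z 0.01
```

>>> send_rows(
  steps=[
    [[-0.15, -0.04, 0.03, 0.95, 0, -0.19], [-0.15, -0.04, 0.03, 0.95, 0, -0.19], [0, -0.04, 0, 0.95, 0, -0.19], [0, -0.04, 0, 0.95, 0, -0.19], [0, -0.04, 0, 0.95, 0, -0.19], [0, -0.04, 0, 0.95, 0, -0.19], [0, -0.04, 0, 0.95, 0, -0.19], [0, -0.04, 0, 0.95, 0, -0.19]],
  ],
)

```text
time: 17.28
position: [0.5503, -0.0813, 0.0591]
tool_rot: [0.208, 0.603, -0.246, 0.73]
ft_force: [-1.0, 0.3, -3.5]
grip_width: 0.0215
```

```bash
cat >>h.py <<'E'
def rep2(yaw,tilt,G=None,n=4):
    """G: grasp target in reader frame; plan"""
    import fk
    fk.rep()
    M=pose(yaw,tilt)
    o=get_obs();Mc=R.from_quat(o['tool_rot']).as_matrix()
    g=np.array(o['position'])-.019*Mc[:,0] if G is None else fk.O+fk.RM@np.array(G)
    plan(g+.019*M[:,0],M,n)
E
python3 -c "
from h import *
rep2(-78.5,12,[-.17,.004,.078],8)"
```

```text
t 17.28 grasp@reader [-0.1759  0.0065  0.0778] tilt 7.37 yawrel -49.13 F@reader [-0.93  0.54 -3.55] w 0.0215 q [-0.32  0.65  1.86 -0.13  0.45 -1.12] roll y.z 0.007
t 17.2833 P [ 0.5503 -0.0813  0.0591] shift [ 0.0041 -0.0031  0.0003] rotdeg [40.  -1.4 -8.4]
[[0.01,0.00,0.06,0.83,-0.03,-0.18], [0.01,0.01,0.06,0.83,-0.03,-0.18], [0.01,0.01,0.06,0.83,-0.03,-0.18], [0.01,0.02,0.06,0.83,-0.03,-0.18], [0.01,0.02,0.06,0.83,-0.03,-0.18], [0.01,0.03,0.06,0.83,-0.03,-0.18], [0.01,0.03,0.05,0.83,-0.03,-0.18], [0.01,0.04,0.05,0.83,-0.03,-0.18]]
```

>>> send_rows(
  steps=[
    [[0, 0, 0.06, 0.85, -0.03, -0.18], [0, 0, 0.06, 0.85, -0.03, -0.18], [0, 0, 0.06, 0.85, -0.03, -0.18], [0, 0, 0.06, 0.85, -0.03, -0.18], [0, 0, 0.06, 0.85, -0.03, -0.18], [0, 0, 0.06, 0.85, -0.03, -0.18], [0, 0, 0.06, 0.85, -0.03, -0.18], [0, 0, 0.06, 0.85, -0.03, -0.18]],
  ],
)

```text
time: 17.95
position: [0.5572, -0.0827, 0.0595]
tool_rot: [0.412, 0.474, -0.509, 0.589]
ft_force: [0.8, -1.1, -4.1]
grip_width: 0.022
```

```bash
python3 -c "
from h import *
rep2(-78.5,12,[-.17,.002,.076],2)"
```

```text
t 17.95 grasp@reader [-0.1668  0.0051  0.0781] tilt -0.54 yawrel -93.27 F@reader [ 0.57 -1.28 -4.09] w 0.022 q [-0.24  0.68  1.76 -0.33  0.65 -0.12] roll y.z 0.003
t 17.95 P [ 0.5572 -0.0827  0.0595] shift [-0.0024 -0.0036 -0.0021] rotdeg [-3.2  0.2  0.5]
[[0.14,-0.14,0.13,-0.27,0.01,0.04], [0.14,-0.15,0.13,-0.27,0.01,0.04]]
```

>>> send_rows(
  steps=[
    [[0.15, -0.15, 0.1, -0.27, 0, 0.04], [0.15, -0.1, 0.1, -0.27, 0, 0.04], [0, 0, 0, 0, 0, 0]],
  ],
)

```text
time: 18.2
position: [0.5582, -0.0849, 0.0567]
tool_rot: [0.396, 0.487, -0.489, 0.605]
ft_force: [0.7, 1.1, -3.9]
grip_width: 0.0221
```

```bash
python3 -c "
from h import *
rep2(-78.5,12,[-.17,.002,.071],4)"
```

```text
t 18.2 grasp@reader [-0.1664  0.0028  0.0753] tilt 0.23 yawrel -89.54 F@reader [ 0.94  0.9  -3.88] w 0.0221 q [-0.25  0.68  1.77 -0.33  0.62 -0.19] roll y.z 0.002
t 18.2 P [ 0.5582 -0.0849  0.0567] shift [-0.0034 -0.0014 -0.0043] rotdeg [ 0.4  0.2 -0.2]
[[0.11,-0.09,-0.01,0.02,0.01,-0.01], [0.11,-0.09,-0.01,0.02,0.01,-0.01], [0.11,-0.09,-0.01,0.02,0.01,-0.01], [0.11,-0.09,-0.00,0.02,0.01,-0.01]]
```

>>> send_rows(
  steps=[
    [[0.12, 0, -0.02, 0.05, 0, 0], [0.12, 0, -0.02, 0, 0, 0]],
  ],
)

```text
time: 18.37
position: [0.5583, -0.0849, 0.0541]
tool_rot: [0.397, 0.486, -0.49, 0.604]
ft_force: [-0.3, -0.5, -3.9]
grip_width: 0.0218
```

>>> send_rows(
  steps=[
    [[0.12, 0, -0.02, 0, 0, 0], [0.05, 0, 0, 0, 0, 0]],
  ],
)

```text
time: 18.53
position: [0.5584, -0.0851, 0.0526]
tool_rot: [0.397, 0.487, -0.49, 0.605]
ft_force: [0.7, 1.8, 5.0]
grip_width: 0.0216
```

>>> send_rows(
  steps=[
    [[0, 0, 0, 0, 0, 0], [0, 0, 0, 0, 0, 0], [0, 0, 0, 0, 0, 0], [0, 0, 0, 0, 0, 0], [0, 0, 0, 0, 0, 0]],
  ],
  gripper=0.3,
)

```text
time: 18.95
position: [0.561, -0.086, 0.0547]
tool_rot: [0.398, 0.484, -0.489, 0.607]
ft_force: [0.1, 1.0, 0.0]
grip_width: 0.0476
```

```bash
python3 see.py j wrist; python3 -c "
from h import *
rep2(11.5,16,[-.166,.003,.073],16)"
```

```text
t 18.95 P [ 0.561  -0.086   0.0547] x [ 0.053 -0.208 -0.977] z [ 0.199 -0.956  0.214] yaw -78.23 q [-0.25  0.69  1.77 -0.34  0.61 -0.18] F [0.06 1.   0.03] w 0.0476
t 19.0 P [ 0.561  -0.086   0.0547] x [ 0.053 -0.208 -0.977] z [ 0.199 -0.956  0.214] yaw -78.23 q [-0.25  0.69  1.77 -0.34  0.61 -0.18] F [ 0.37 -0.1   0.06] w 0.0513
t 19.0 grasp@reader [-0.164   0.0012  0.0733] tilt 0.63 yawrel -89.61 F@reader [ 0.34 -0.17  0.06] w 0.0513 q [-0.25  0.69  1.77 -0.34  0.61 -0.18] roll y.z 0.009
t 19.0 P [ 0.561  -0.086   0.0547] shift [ 0.0018  0.0064 -0.    ] rotdeg [-87.   -2.4  21.5]
[[-0.01,0.02,-0.04,-0.91,-0.03,0.22], [-0.01,0.02,-0.03,-0.91,-0.03,0.22], [-0.01,0.03,-0.03,-0.91,-0.03,0.22], [-0.01,0.03,-0.03,-0.91,-0.03,0.22], [-0.01,0.03,-0.03,-0.91,-0.03,0.22], [-0.00,0.03,-0.02,-0.91,-0.03,0.22], [-0.00,0.04,-0.02,-0.91,-0.03,0.22], [-0.00,0.04,-0.02,-0.91,-0.03,0.22]]
[[-0.00,0.04,-0.01,-0.91,-0.03,0.22], [-0.00,0.04,-0.01,-0.91,-0.03,0.22], [-0.00,0.04,-0.00,-0.91,-0.03,0.22], [0.00,0.04,-0.00,-0.91,-0.03,0.22], [0.00,0.04,0.00,-0.91,-0.03,0.22], [0.00,0.04,0.01,-0.91,-0.03,0.22], [0.00,0.04,0.01,-0.91,-0.03,0.22], [0.00,0.04,0.01,-0.91,-0.03,0.22]]
```

View pics/wrist_j_c.png

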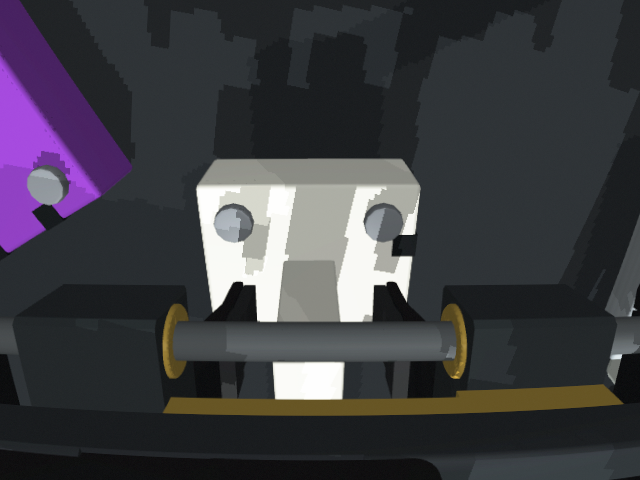

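```bash
python3 -c "
from capc import *
capc([234,222],[384,221],16,11.5,16)"
```

```text
0.05937045459807087 yaw -77.93527361747553 [ 0.55956565 -0.08349386  0.044     ] reader [-1.64771428e-01 -1.46661110e-04  4.40000000e-02]
t 19.0 P [ 0.561  -0.086   0.0547] shift [ 0.0036  0.0035 -0.    ] rotdeg [-87.   -2.4  21.5]
[[-0.00,0.03,-0.02,-0.91,-0.03,0.22], [-0.00,0.03,-0.01,-0.91,-0.03,0.22], [-0.00,0.03,-0.01,-0.91,-0.03,0.22], [-0.00,0.03,-0.01,-0.91,-0.03,0.22], [-0.00,0.03,-0.01,-0.91,-0.03,0.22], [0.00,0.03,-0.00,-0.91,-0.03,0.22], [0.00,0.03,0.00,-0.91,-0.03,0.22], [0.00,0.03,0.00,-0.91,-0.03,0.22]]
[[0.00,0.03,0.01,-0.91,-0.03,0.22], [0.00,0.03,0.01,-0.91,-0.03,0.22], [0.00,0.03,0.01,-0.91,-0.03,0.22], [0.00,0.03,0.01,-0.91,-0.03,0.22], [0.01,0.03,0.02,-0.91,-0.03,0.22], [0.01,0.02,0.02,-0.91,-0.03,0.22], [0.01,0.02,0.02,-0.91,-0.03,0.22], [0.01,0.02,0.02,-0.91,-0.03,0.22]]
```

>>> send_rows(
  steps=[
    [[0, 0, -0.08, -0.9, 0, 0.2], [0, 0.02, -0.05, -0.9, 0, 0.2], [0, 0.02, -0.03, -0.9, 0, 0.2], [0, 0.03, -0.03, -0.9, 0, 0.2], [0, 0.03, -0.03, -0.9, 0, 0.2], [0, 0.03, -0.02, -0.9, 0, 0.2], [0, 0.03, -0.02, -0.9, 0, 0.2], [0, 0, 0, 0, 0, 0]],
  ],
)

```text
time: 19.67
position: [0.5628, -0.0826, 0.0549]
tool_rot: [0.203, 0.589, -0.248, 0.742]
ft_force: [0.2, -0.3, 0.7]
grip_width: 0.0605
```

```bash
python3 -c "
from h import *
rep2(11.5,16,[-.168,.003,.073],8)"
```

```text
t 19.67 grasp@reader [-0.1644  0.0032  0.0734] tilt 8.98 yawrel -48.9 F@reader [ 0.11 -0.31  0.74] w 0.0605 q [-0.3   0.66  1.86 -0.17  0.41 -1.07] roll y.z 0.009
t 19.6667 P [ 0.5628 -0.0826  0.0549] shift [-0.0019  0.0026 -0.0002] rotdeg [-47.5  -2.6  11.8]
[[-0.01,0.01,-0.04,-0.99,-0.05,0.25], [-0.01,0.02,-0.04,-0.99,-0.05,0.25], [-0.01,0.02,-0.03,-0.99,-0.05,0.25], [-0.01,0.02,-0.03,-0.99,-0.05,0.25], [-0.01,0.03,-0.03,-0.99,-0.05,0.25], [-0.00,0.03,-0.03,-0.99,-0.05,0.25], [-0.00,0.03,-0.02,-0.99,-0.05,0.25], [-0.00,0.03,-0.02,-0.99,-0.05,0.25]]
```

>>> send_rows(
  steps=[
    [[0, 0, 0, -0.98, -0.03, 0.2], [0, 0, 0, -0.98, -0.03, 0.2], [0, 0, 0, -0.98, -0.03, 0.2], [0, 0, 0, -0.98, -0.03, 0.2], [0, 0, 0, -0.98, -0.03, 0.2], [0, 0, 0, -0.98, -0.03, 0.2], [0, 0, 0, -0.98, -0.03, 0.2], [0, 0, 0, -0.9, -0.03, 0.2]],
  ],
)

```text
time: 20.33
position: [0.5639, -0.0812, 0.0555]
tool_rot: [-0.067, 0.61, 0.07, 0.786]
ft_force: [0.0, 0.0, 0.9]
grip_width: 0.0605
```

```bash
python3 see.py k wrist; python3 -c "
from h import *
rep2(12,15,[-.1648,0,.073],2)"
```

```text
t 20.33 P [ 0.5639 -0.0812  0.0555] x [ 0.245  0.028 -0.969] z [0.95  0.19  0.246] yaw 11.33 q [-0.41  0.66  1.89  0.32  0.4  -2.46] F [0.01 0.03 0.91] w 0.0605
t 20.38 P [ 0.5644 -0.0821  0.0556] x [ 0.246  0.028 -0.969] z [0.95  0.193 0.247] yaw 11.52 q [-0.41  0.66  1.89  0.32  0.4  -2.46] F [ 0.38 -0.36  1.13] w 0.0608
t 20.38 grasp@reader [-0.1644  0.0007  0.074 ] tilt 14.29 yawrel -0.29 F@reader [ 0.3  -0.43  1.13] w 0.0608 q [-0.41  0.66  1.89  0.32  0.4  -2.46] roll y.z -0.021
t 20.3833 P [ 0.5644 -0.0821  0.0556] shift [-0.0001 -0.0002 -0.001 ] rotdeg [-0.5 -0.7  1.4]
[[0.04,-0.01,-0.02,-0.04,-0.06,0.11], [0.04,-0.01,-0.02,-0.04,-0.06,0.11]]
```

View pics/wrist_k_c.png

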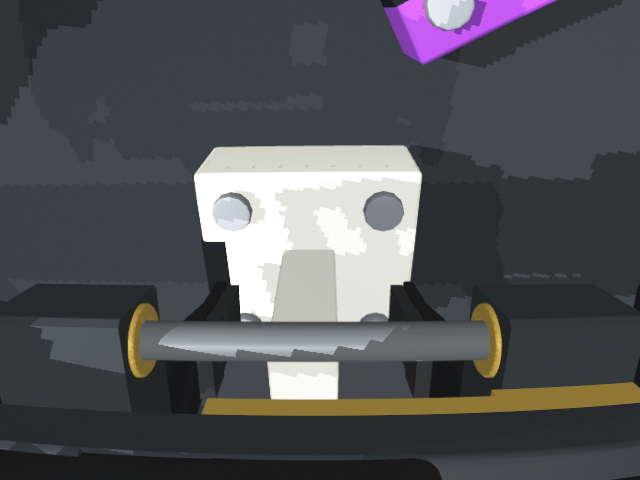

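```bash
python3 -c "
from capc import *
capc([232,211],[384,210],15,11.7,2)"
```

```text
0.05932399034815373 yaw 12.214870182601597 [ 0.55845955 -0.0857806   0.044     ] reader [-0.16631123 -0.00216697  0.044     ]
t 20.3833 P [ 0.5644 -0.0821  0.0556] shift [-0.0011 -0.0027 -0.001 ] rotdeg [-0.2 -0.7  1.3]
[[0.03,-0.12,-0.09,-0.01,-0.06,0.11], [0.03,-0.12,-0.09,-0.01,-0.06,0.11]]
```

>>> send_rows(
  steps=[
    [[0.04, 0, 0, -0.04, -0.06, 0.11], [0.04, 0, 0, -0.04, -0.06, 0.11], [0, 0, 0, 0, 0, 0], [0, 0, 0, 0, 0, 0], [0, 0, 0, 0, 0, 0], [0, 0, 0, 0, 0, 0], [0, 0, 0, 0, 0, 0], [0, 0, 0, 0, 0, 0]],
  ],
  gripper=1,
)

```text
time: 21.05
position: [0.5658, -0.0825, 0.0551]
tool_rot: [-0.057, 0.606, 0.076, 0.79]
ft_force: [-0.3, -0.8, -2.0]
grip_width: 0.0219
```

>>> send_rows(
  steps=[
    [[0, 0, 0, 0, 0, 0]],
  ],
)

```text
time: 21.13
position: [0.5658, -0.0824, 0.0551]
tool_rot: [-0.057, 0.606, 0.075, 0.79]
ft_force: [-0.8, -0.8, 0.9]
grip_width: 0.0223
```

```bash
python3 -c "
from h import *
import fk
fk.rep()"
```

```text
t 21.13 grasp@reader [-0.1634 -0.0003  0.0734] tilt 14.97 yawrel -0.62 F@reader [-0.95 -0.65  0.9 ] w 0.0223 q [-0.42  0.66  1.89  0.39  0.41 -2.52] roll y.z 0.001
```

>>> send_rows(
  steps=[
    [[-0.28, 0, 0.08, 0, 0, 0], [-0.28, 0, 0.08, 0, 0, 0], [0.32, 0, 1.2, -0.03, 0, 0], [0.32, 0, 1.2, -0.03, 0, 0], [0.32, 0, 1.2, 0, 0, 0], [0.32, 0, 1.2, 0, 0, 0], [0.32, 0, 1.2, 0, 0, 0], [0.32, 0, 1.2, 0, 0, 0]],
  ],
)

```text
time: 21.8
position: [0.6309, -0.0633, 0.0563]
tool_rot: [-0.055, 0.614, 0.081, 0.783]
ft_force: [0.6, 0.7, -4.1]
grip_width: 0.0221
```

```bash
python3 -c "
from h import *
rep2(11.5,15,[-.08,0,.076],2)"
```

```text
t 21.8 grasp@reader [-0.0954  0.0052  0.0747] tilt 13.83 yawrel -0.31 F@reader [ 0.75  0.51 -4.12] w 0.0221 q [-0.34  0.71  1.71  0.26  0.54 -2.32] roll y.z 0.013
t 21.8 P [ 0.6309 -0.0633  0.0563] shift [ 0.0165 -0.0021  0.0014] rotdeg [-0.5 -1.2 -0.6]
[[0.12,-0.26,0.78,-0.04,-0.10,-0.05], [0.13,-0.27,0.78,-0.04,-0.10,-0.05]]
```

>>> send_rows(
  steps=[
    [[0.13, -0.27, 0.8, -0.04, -0.1, -0.05], [0.2, -0.27, 0.8, 0, -0.1, -0.05], [0, 0, 0, 0, 0, 0]],
  ],
)

```text
time: 22.05
position: [0.65, -0.0647, 0.0562]
tool_rot: [-0.06, 0.605, 0.079, 0.79]
ft_force: [0.4, 0.4, -4.2]
grip_width: 0.0222
```

```bash
python3 -c "
from h import *
rep2(11.5,15,[-.08,0,.072],4)"
```

```text
t 22.05 grasp@reader [-0.0773  0.0003  0.0746] tilt 15.1 yawrel -0.12 F@reader [ 0.45  0.35 -4.24] w 0.0222 q [-0.33  0.72  1.68  0.27  0.53 -2.32] roll y.z 0.001
t 22.05 P [ 0.65   -0.0647  0.0562] shift [-0.0026 -0.0008 -0.0026] rotdeg [-0.1  0.1 -0. ]
[[0.04,-0.01,-0.08,-0.01,0.00,-0.00], [0.04,-0.01,-0.08,-0.01,0.00,-0.00], [0.04,-0.01,-0.08,-0.01,0.00,-0.00], [0.04,-0.01,-0.08,-0.01,0.00,-0.00]]
```

Lower until it lands.

>>> send_rows(
  steps=[
    [[0.1, 0, -0.03, 0, 0, 0], [0.1, 0, -0.03, 0, 0, 0]],
  ],
)

```text
time: 22.22
position: [0.6493, -0.0645, 0.055]
tool_rot: [-0.06, 0.605, 0.079, 0.79]
ft_force: [-2.4, 1.4, 10.3]
grip_width: 0.0224
```

>>> send_rows(
  steps=[
    [[0.08, 0, -0.03, 0, 0, 0]],
  ],
)

```text
time: 22.3
position: [0.6492, -0.0646, 0.0551]
tool_rot: [-0.059, 0.605, 0.079, 0.79]
ft_force: [0.2, 0.5, 0.1]
grip_width: 0.0219
```

>>> send_rows(
  steps=[
    [[0, 0, 0, 0, 0, 0], [0, 0, 0, 0, 0, 0], [0, 0, 0, 0, 0, 0], [0, 0, 0.05, 0, -0.47, 0], [0, 0, 0.05, 0, -0.47, 0], [0, 0, 0.05, 0, -0.47, 0], [0, 0, 0, 0, 0, 0]],
  ],
  gripper=0.6,
)

```text
time: 22.88
position: [0.6524, -0.0664, 0.0587]
tool_rot: [-0.055, 0.54, 0.081, 0.836]
ft_force: [-0.7, -0.2, 0.3]
grip_width: 0.0349
```

```bash
python3 see.py l wrist scene; python3 -c "
from h import *
import fk
fk.rep()"
```

```text
t 22.88 P [ 0.6524 -0.0664  0.0587] x [ 0.403  0.076 -0.912] z [0.894 0.179 0.41 ] yaw 11.32 q [-0.38  0.71  1.79  0.69  0.35 -2.76] F [-0.71 -0.15  0.31] w 0.0349
t 22.98 P [ 0.6542 -0.0668  0.0595] x [ 0.404  0.075 -0.912] z [0.894 0.181 0.41 ] yaw 11.44 q [-0.37  0.71  1.79  0.68  0.35 -2.75] F [0.72 0.25 0.44] w 0.0349
t 22.98 grasp@reader [-0.0765 -0.0025  0.0768] tilt 24.23 yawrel -0.22 F@reader [0.76 0.11 0.44] w 0.0349 q [-0.37  0.71  1.79  0.68  0.35 -2.75] roll y.z -0.006
```

View pics/wrist_l_c.png

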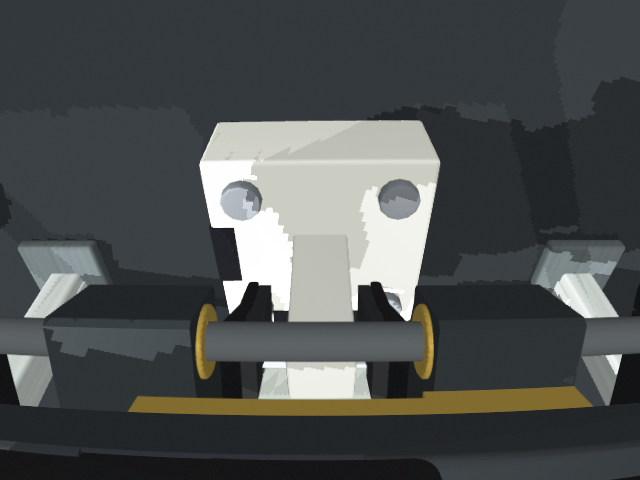

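View pics/scene_l_c.png

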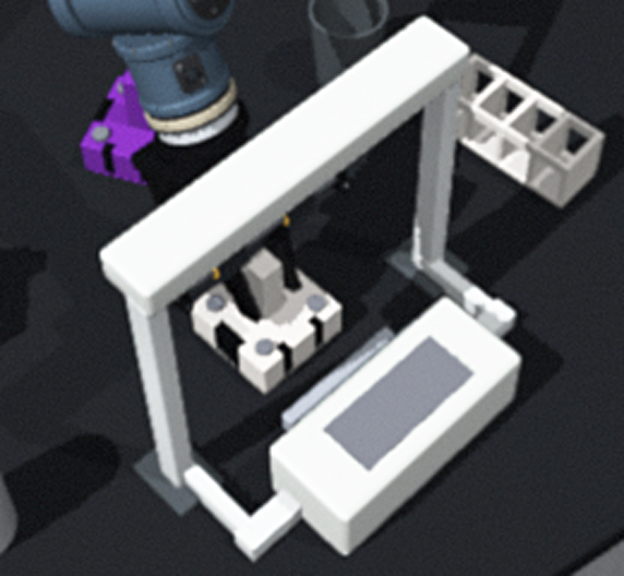

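Two-slot face now leads toward the bar (slots at ~(280,355) and (322,325) in the crop).

```bash
python3 -c "
from capc import *
capc([241,200],[399,199],23.5,11.5,2)
s=cam('scene');f=lambda u:[190+u[0]/2.4,200+u[1]/2.4]
q=onplane(s,[f((264,347)),f((316,302)),f((217,302))],.044)
ctr=(q[1]+q[2])/2;e=q[1]-q[0];print('yaw',np.degrees(np.arctan2(e[1],e[0]))-90,'rel scene reader',fk.RM.T@(ctr-[.7232,-.0513,0]))"
```

```text
0.05939821115261631 yaw 12.018697367470898 [ 0.64335394 -0.06662556  0.044     ] reader [-0.07930221 -0.0003217   0.044     ]
t 22.9833 P [ 0.6542 -0.0668  0.0595] shift [-0.0034  0.0017 -0.0039] rotdeg [-0.1  0.7  0.4]
[[0.12,0.12,-0.22,-0.01,0.06,0.03], [0.12,0.12,-0.22,-0.01,0.06,0.03]]
yaw 12.977115276086522 rel scene reader [-0.07945129 -0.0002504   0.044     ]
```

>>> send_rows(
  steps=[
    [[0.12, 0.12, -0.24, -0.03, 0.06, 0.03], [0.12, 0.1, -0.24, -0.03, 0.06, 0.03], [0, 0, 0, 0, 0, 0]],
  ],
)

```text
time: 23.23
position: [0.6521, -0.0657, 0.056]
tool_rot: [-0.059, 0.545, 0.085, 0.832]
ft_force: [-0.5, 0.3, -0.3]
grip_width: 0.035
```

>>> send_rows(
  steps=[
    [[0, 0, 0, 0, 0, 0], [0, 0, 0, 0, 0, 0], [0, 0, 0, 0, 0, 0], [0, 0, 0, 0, 0, 0]],
  ],
  gripper=1,
)

```text
time: 23.57
position: [0.6528, -0.0647, 0.0562]
tool_rot: [-0.059, 0.545, 0.086, 0.832]
ft_force: [-0.8, -1.8, 1.5]
grip_width: 0.0218
```

```bash
python3 -c "
from h import *
import fk
fk.rep()"
```

```text
t 23.57 grasp@reader [-0.0772 -0.0003  0.0737] tilt 23.45 yawrel 0.47 F@reader [-1.11 -1.59  1.53] w 0.0218 q [-0.37  0.72  1.78  0.65  0.36 -2.73] roll y.z -0.004
```

>>> send_rows(
  steps=[
    [[-0.2, 0, 0.1, 0, 0, 0], [-0.2, 0, 0.1, 0.03, 0, 0], [0.4, -0.03, 0.92, 0.03, 0, 0], [0.4, -0.03, 0.92, 0.03, 0, 0], [0.35, -0.03, 0.8, 0, 0, 0], [0, 0, 0, 0, 0, 0]],
  ],
)

```text
time: 24.07
position: [0.6772, -0.0583, 0.0568]
tool_rot: [-0.053, 0.551, 0.085, 0.829]
ft_force: [-0.3, 0.2, -2.5]
grip_width: 0.0219
```

```bash
python3 -c "
from h import *
rep2(11.5,23.45,[-.045,0,.0755],2)"
```

```text
t 24.07 grasp@reader [-0.0519  0.001   0.0743] tilt 22.82 yawrel -0.01 F@reader [-0.27  0.24 -2.52] w 0.0219 q [-0.34  0.73  1.71  0.54  0.41 -2.59] roll y.z 0.005
t 24.0667 P [ 0.6772 -0.0583  0.0568] shift [0.0071 0.0003 0.0013] rotdeg [-0.1 -0.6 -0.3]
[[0.08,-0.05,0.35,-0.01,-0.05,-0.02], [0.08,-0.05,0.35,-0.01,-0.05,-0.02]]
```

>>> send_rows(
  steps=[
    [[0.08, -0.05, 0.37, 0, -0.05, -0.02], [0.08, -0.05, 0.37, 0, -0.05, -0.02], [0.12, -0.03, 0.35, 0, 0, 0], [0.12, 0, 0.3, 0, 0, 0]],
  ],
)

```text
time: 24.4
position: [0.6889, -0.056, 0.0566]
tool_rot: [-0.053, 0.548, 0.084, 0.83]
ft_force: [-1.0, -0.7, -3.5]
grip_width: 0.022
```

```bash
python3 -c "
from h import *
rep2(11.5,23.45,[-.033,0,.0745],2)"
```

```text
t 24.4 grasp@reader [-0.04    0.001   0.0741] tilt 23.14 yawrel -0.09 F@reader [-1.09 -0.5  -3.46] w 0.022 q [-0.33  0.74  1.69  0.53  0.41 -2.56] roll y.z 0.004
t 24.4 P [ 0.6889 -0.056   0.0566] shift [0.0071 0.0004 0.0004] rotdeg [-0.2 -0.3 -0.2]
[[0.12,-0.05,0.33,-0.01,-0.03,-0.02], [0.12,-0.05,0.33,-0.01,-0.03,-0.02]]
```

>>> send_rows(
  steps=[
    [[0.13, -0.05, 0.33, 0, -0.03, -0.02], [0.13, -0.05, 0.33, 0, -0.03, -0.02]],
  ],
)

```text
time: 24.57
position: [0.695, -0.0549, 0.0564]
tool_rot: [-0.054, 0.547, 0.083, 0.831]
ft_force: [-3.1, 0.1, -0.4]
grip_width: 0.0217
```

```bash
python3 -c "
from fk import *
rep()"
```

```text
t 24.57 grasp@reader [-0.0338  0.0009  0.0738] tilt 23.36 yawrel -0.13 F@reader [-2.99  0.67 -0.39] w 0.0217 q [-0.33  0.74  1.68  0.52  0.41 -2.55] roll y.z 0.002
```

Continue to the stop with small steps.

>>> send_rows(
  steps=[
    [[0.08, 0, 0.17, 0, 0, 0], [0.06, 0, 0.12, 0, 0, 0]],
  ],
)

```text
time: 24.73
position: [0.6982, -0.0542, 0.0563]
tool_rot: [-0.054, 0.547, 0.083, 0.831]
ft_force: [-2.5, -0.3, -0.8]
grip_width: 0.0218
```

```bash
python3 -c "
from fk import *
rep()"
```

```text
t 24.73 grasp@reader [-0.0306  0.0009  0.0738] tilt 23.34 yawrel -0.11 F@reader [-2.53  0.23 -0.77] w 0.0218 q [-0.33  0.75  1.67  0.51  0.42 -2.54] roll y.z 0.002
```

>>> send_rows(
  steps=[
    [[0.08, 0, 0.12, 0, 0, 0], [0.05, 0, 0.1, 0, 0, 0]],
  ],
)

```text
time: 24.9
position: [0.7003, -0.0538, 0.0563]
tool_rot: [-0.054, 0.547, 0.084, 0.831]
ft_force: [-7.1, -2.0, 3.7]
grip_width: 0.0216
```

```bash
python3 -c "
from fk import *
rep()"; python3 see.py m scene; python3 -c "
import cv2
img=cv2.imread('pics/scene_m.png');cv2.imwrite('pics/zm.png',cv2.resize(img[310:390,270:370],None,fx=7,fy=7,interpolation=cv2.INTER_CUBIC))"
```

```text
t 24.9 grasp@reader [-0.0284  0.0009  0.0738] tilt 23.3 yawrel -0.08 F@reader [-7.39 -0.52  3.73] w 0.0216 q [-0.32  0.75  1.66  0.51  0.42 -2.53] roll y.z 0.001
t 24.9 P [ 0.7003 -0.0538  0.0563] x [ 0.388  0.08  -0.918] z [0.9   0.181 0.396] yaw 11.39 q [-0.32  0.75  1.66  0.51  0.42 -2.53] F [-7.14 -1.98  3.73] w 0.0216
t 24.95 P [ 0.7002 -0.0538  0.0563] x [ 0.387  0.08  -0.918] z [0.9   0.182 0.395] yaw 11.4 q [-0.32  0.75  1.66  0.51  0.42 -2.53] F [-3.48 -1.58  0.32] w 0.0215
```

View pics/zm.png

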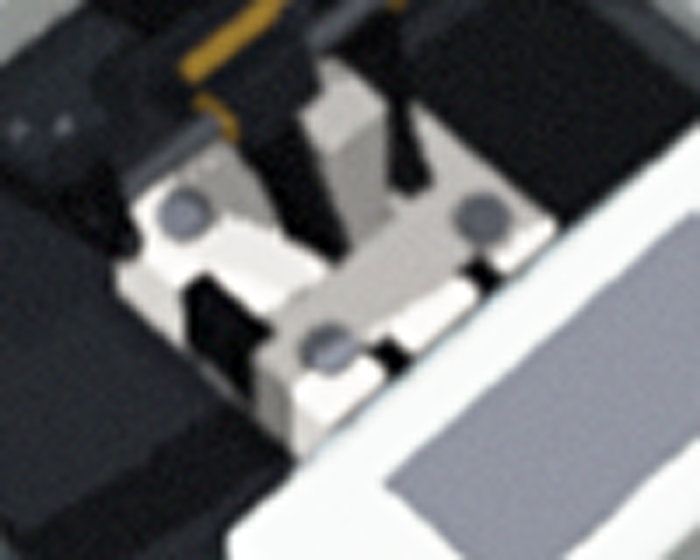

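>>> send_rows(
  steps=[
    [[0.14, 0, -0.03, 0, 0, 0], [0.04, 0, 0.05, 0, 0, 0]],
  ],
)

```text
time: 25.12
position: [0.7003, -0.0538, 0.0564]
tool_rot: [-0.055, 0.547, 0.084, 0.831]
ft_force: [-3.2, -1.7, -4.6]
grip_width: 0.0219
```

```bash
python3 -c "
from fk import *
rep()"; python3 - <<'E'
from h import *
import fk
s=cam('scene');f=lambda u:[270+u[0]/7,310+u[1]/7]
q=onplane(s,[f((330,348)),f((482,214)),f((186,211))],.044)
ctr=(q[1]+q[2])/2;e=q[1]-q[0];print('yaw',np.degrees(np.arctan2(e[1],e[0]))-90,fk.RM.T@(ctr-[.7232,-.0513,0]))
E
```

```text
t 25.12 grasp@reader [-0.0285  0.0009  0.0738] tilt 23.28 yawrel 0.01 F@reader [-3.46 -1.   -4.63] w 0.0219 q [-0.32  0.75  1.66  0.51  0.42 -2.53] roll y.z 0.001
yaw 12.444289174168219 [-0.03167117  0.00012383  0.044     ]
```

>>> send_rows(
  steps=[
    [[0.2, 0, -0.06, 0, 0, 0], [0.1, 0, 0, 0, 0, 0]],
  ],
)

```text
time: 25.28
position: [0.7002, -0.0537, 0.0563]
tool_rot: [-0.055, 0.547, 0.084, 0.831]
ft_force: [-3.6, -0.9, -2.0]
grip_width: 0.022
```

```bash
python3 -c "
from fk import *
rep()"; python3 see.py n side scene; python3 -c "
import cv2
img=cv2.imread('pics/side_n.png');cv2.imwrite('pics/zn.png',cv2.resize(img[200:280,260:350],None,fx=8,fy=7,interpolation=cv2.INTER_CUBIC))"
```

```text
t 25.28 grasp@reader [-0.0285  0.001   0.0737] tilt 23.35 yawrel 0.07 F@reader [-3.67 -0.2  -1.98] w 0.022 q [-0.32  0.75  1.66  0.51  0.42 -2.53] roll y.z 0.0
t 25.28 P [ 0.7002 -0.0537  0.0563] x [ 0.388  0.08  -0.918] z [0.899 0.184 0.396] yaw 11.56 q [-0.32  0.75  1.66  0.51  0.42 -2.53] F [-3.55 -0.93 -1.98] w 0.022
t 25.38 P [ 0.7002 -0.0537  0.0562] x [ 0.388  0.08  -0.918] z [0.9   0.184 0.396] yaw 11.56 q [-0.32  0.75  1.66  0.51  0.42 -2.53] F [-7.13 -1.86  6.3 ] w 0.0218
```

View pics/zn.png

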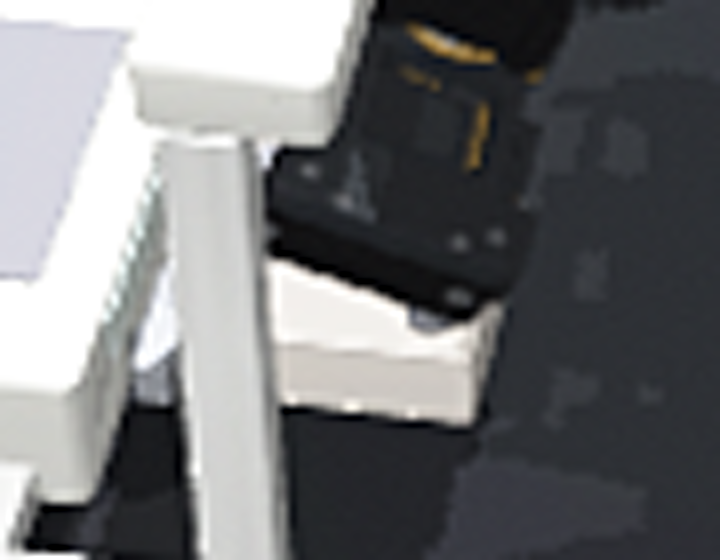

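>>> send_rows(
  steps=[
    [[0, 0, 0, 0, 0, 0], [0, 0, 0, 0, 0, 0], [0, 0, 0, 0, 0, 0], [0, 0, 0, 0, 0, 0]],
  ],
  gripper=0.45,
)

```text
time: 25.72
position: [0.705, -0.0553, 0.0598]
tool_rot: [-0.056, 0.543, 0.082, 0.834]
ft_force: [0.7, 0.3, -0.5]
grip_width: 0.0406
```

```bash
python3 -c "
from fk import *
rep()"; python3 see.py o scene wrist; python3 -c "
import cv2
img=cv2.imread('pics/scene_o.png');cv2.imwrite('pics/zo.png',cv2.resize(img[310:390,270:370],None,fx=7,fy=7,interpolation=cv2.INTER_CUBIC))"
```

```text
t 25.72 grasp@reader [-0.0244 -0.0014  0.0771] tilt 23.9 yawrel -0.12 F@reader [ 0.77  0.15 -0.5 ] w 0.0406 q [-0.32  0.75  1.66  0.51  0.42 -2.53] roll y.z -0.004
t 25.72 P [ 0.705  -0.0553  0.0598] x [ 0.398  0.076 -0.914] z [0.896 0.182 0.405] yaw 11.49 q [-0.32  0.75  1.66  0.51  0.42 -2.53] F [ 0.73  0.3  -0.5 ] w 0.0406
t 25.82 P [ 0.7047 -0.0552  0.0596] x [ 0.397  0.076 -0.914] z [0.896 0.182 0.405] yaw 11.5 q [-0.32  0.75  1.66  0.51  0.42 -2.53] F [-0.78  0.06 -0.66] w 0.0452
```

View pics/zo.png

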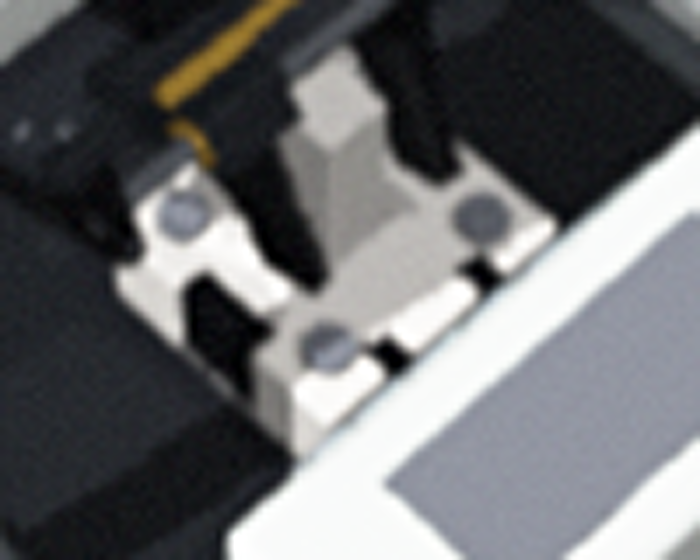

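View pics/wrist_o_c.png

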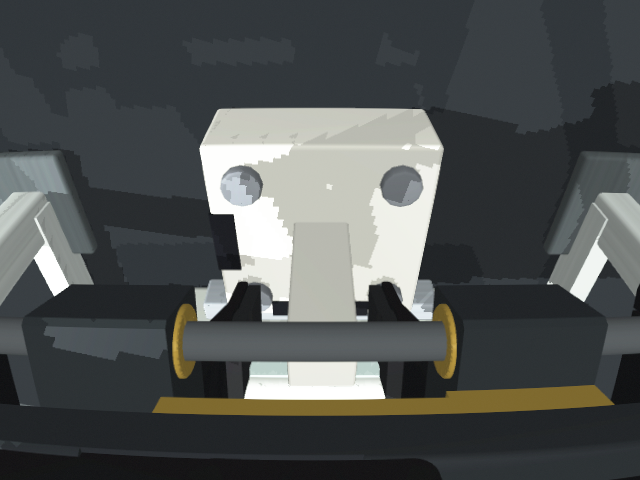

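```bash
python3 -c "
from capc import *
capc([241,186],[402,185],23.5,11.5,2)
s=cam('scene');f=lambda u:[270+u[0]/7,310+u[1]/7]
q=onplane(s,[f((328,348)),f((482,214)),f((184,212))],.044)
ctr=(q[1]+q[2])/2;e=q[1]-q[0];print('yaw',np.degrees(np.arctan2(e[1],e[0]))-90,fk.RM.T@(ctr-[.7232,-.0513,0]))"
```

```text
0.05927095607578101 yaw 12.033468041310966 [ 0.68783124 -0.05575752  0.044     ] reader [-0.03355107  0.00146082  0.044     ]
t 25.8167 P [ 0.7047 -0.0552  0.0596] shift [-0.0094  0.001  -0.004 ] rotdeg [-0.   0.4  0.3]
[[-0.00,0.14,-0.50,-0.00,0.03,0.02], [0.00,0.14,-0.50,-0.00,0.03,0.02]]
yaw 12.074298315931912 [-0.03174713 -0.00018769  0.044     ]
```

>>> send_rows(
  steps=[
    [[-0.6, 0, -0.3, 0, 0, 0], [-0.8, 0, -0.1, 0, 0, 0], [-0.8, 0, -0.1, 0, 0, 0], [-1.0, 0, -0.1, 0, 0, 0], [-1.2, 0, -0.1, 0, 0, 0], [-1.2, 0, -0.1, 0, 0, 0], [-1.2, 0, -0.2, 0, 0, 0], [-1.2, 0, -0.3, 0, 0, 0]],
  ],
)

```text
time: 26.48
position: [0.6574, -0.0641, 0.1328]
tool_rot: [-0.056, 0.543, 0.082, 0.834]
ft_force: [0.3, 0.2, -0.2]
grip_width: 0.0479
```

```bash
python3 -c "
from fk import *
rep()"; python3 see.py p scene wrist
```

```text
t 26.48 grasp@reader [-0.0727 -0.0005  0.1502] tilt 23.82 yawrel -0.1 F@reader [ 0.36  0.13 -0.16] w 0.0479 q [-0.37  0.59  1.74  0.46  0.5  -2.51] roll y.z -0.004
t 26.48 P [ 0.6574 -0.0641  0.1328] x [ 0.397  0.076 -0.915] z [0.896 0.182 0.404] yaw 11.49 q [-0.37  0.59  1.74  0.46  0.5  -2.51] F [ 0.33  0.2  -0.16] w 0.0479
t 26.58 P [ 0.6577 -0.0644  0.134 ] x [ 0.399  0.075 -0.914] z [0.896 0.182 0.406] yaw 11.49 q [-0.37  0.58  1.74  0.46  0.5  -2.51] F [ 1.05 -1.18  0.17] w 0.0483
```

View pics/scene_p_c.png

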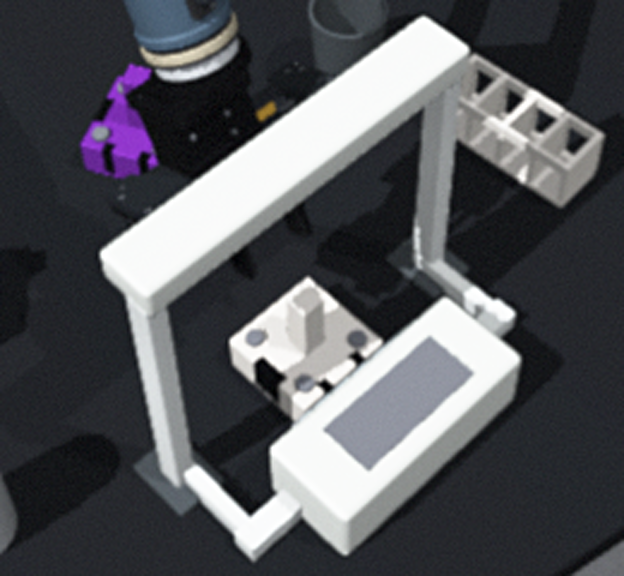

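View pics/wrist_p_c.png

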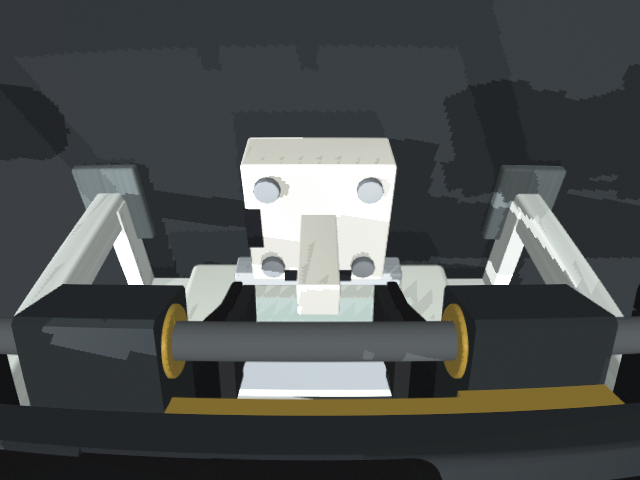

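```bash
python3 -c "
import cv2
img=cv2.imread('pics/wrist_p.png');cv2.imwrite('pics/zp.png',cv2.resize(img[230:320,180:460],None,fx=2.8,fy=5,interpolation=cv2.INTER_CUBIC))
from h import *
import fk
c=cam('wrist')
q=onplane(c,[[266,189],[370,189],[272.5,266],[363,265.5]],.044);print((fk.RM.T@(q.mean(0)-fk.O)).round(4))
for z in (.032,):
  print([(fk.RM.T@(v-fk.O)).round(4).tolist() for v in onplane(c,[[238,258],[399,258],[238,281],[399,281]],z)])
d=np.load('pics/wrist_p.npy');X=cloud(c,d);Y=(X-fk.O)@fk.RM
for u in (215,243,394,425):
  print(u,[(v,Y[v,u].round(4).tolist()) for v in range(250,290,3)])
"
```

```text
[-0.034   0.0006  0.044 ]
[[-0.0006, -0.0541, 0.032], [-0.0009, 0.0563, 0.032], [0.0214, -0.0566, 0.032], [0.021, 0.0591, 0.032]]
215 [(250, [0.0186, -0.0787, 0.0008]), (253, [0.0223, -0.0794, -0.0001]), (256, [0.0248, -0.0797, 0.0006]), (259, [0.0282, -0.0802, 0.0004]), (262, [0.0317, -0.0808, 0.0]), (265, [0.0321, -0.0803, 0.0031]), (268, [0.0302, -0.079, 0.0086]), (271, [0.0302, -0.0784, 0.0121]), (274, [0.0305, -0.0778, 0.0151]), (277, [0.0309, -0.0774, 0.0181]), (280, [0.0308, -0.0767, 0.0214]), (283, [0.0298, -0.0758, 0.0257]), (286, [0.0297, -0.0752, 0.0289]), (289, [0.03, -0.0747, 0.0317])]
243 [(250, [0.0197, -0.0572, -0.0006]), (253, [0.0227, -0.0575, -0.0006]), (256, [0.0247, -0.0576, 0.0006]), (259, [0.0141, -0.0543, 0.0163]), (262, [0.0145, -0.054, 0.0192]), (265, [0.0154, -0.0538, 0.0214]), (268, [0.0146, -0.0531, 0.0256]), (271, [0.0139, -0.0525, 0.0295]), (274, [0.015, -0.0524, 0.0314]), (277, [0.0171, -0.0525, 0.0323]), (280, [0.0194, -0.0527, 0.033]), (283, [0.0233, -0.0532, 0.0321]), (286, [-0.0721, -0.0297, 0.1311]), (289, [-0.0751, -0.0288, 0.1357])]
394 [(250, [
[... 216 characters left out ...]
0253]), (271, [0.0155, 0.0554, 0.0274]), (274, [0.014, 0.0546, 0.0321]), (277, [0.0173, 0.0551, 0.0317]), (280, [0.0203, 0.0554, 0.0317]), (283, [-0.0745, 0.0307, 0.1316]), (286, [-0.0764, 0.03, 0.1352]), (289, [-0.0769, 0.0296, 0.1373])]
425 [(250, [0.0187, 0.0837, 0.0]), (253, [0.0225, 0.0845, -0.0008]), (256, [0.0249, 0.0848, -0.0]), (259, [0.0286, 0.0855, -0.0007]), (262, [0.0313, 0.0858, -0.0002]), (265, [0.0318, 0.0853, 0.0029]), (268, [0.0303, 0.0841, 0.008]), (271, [0.0312, 0.0837, 0.0105]), (274, [0.0311, 0.083, 0.014]), (277, [0.0303, 0.0821, 0.0181]), (280, [0.0296, 0.0812, 0.0221]), (283, [0.0302, 0.0808, 0.0247]), (286, [0.0299, 0.0801, 0.0281]), (289, [0.0306, 0.0798, 0.0306])]
```

View pics/zp.png

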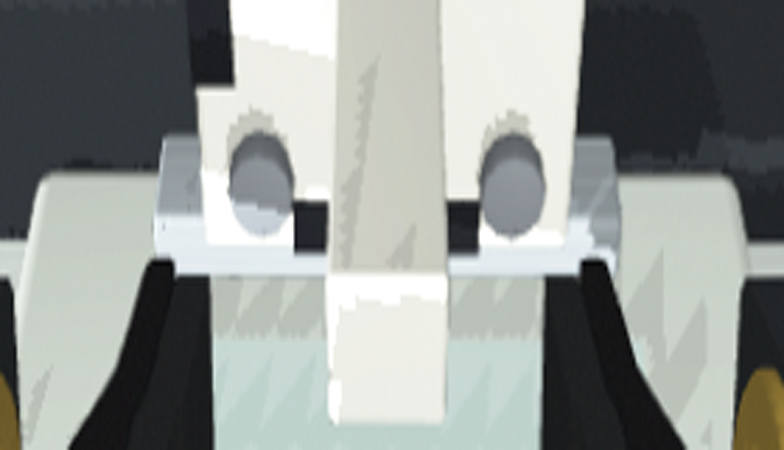

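```bash
python3 see.py q side scene; python3 -c "
import cv2,numpy as np
a=cv2.imread('pics/scene0.png').astype(int);b=cv2.imread('pics/scene_q.png').astype(int)
for n,(y0,y1,x0,x1) in dict(jar=(375,435,145,205),yellow=(290,350,130,195),rack=(215,285,395,445),reader=(350,430,320,410)).items(): print(n,np.abs(a-b)[y0:y1,x0:x1].mean().round(2))"
```

```text
t 26.58 P [ 0.6577 -0.0644  0.134 ] x [ 0.399  0.075 -0.914] z [0.896 0.182 0.406] yaw 11.49 q [-0.37  0.58  1.74  0.46  0.5  -2.51] F [ 1.05 -1.18  0.17] w 0.0483
t 26.68 P [ 0.658  -0.0641  0.1321] x [ 0.397  0.076 -0.915] z [0.896 0.182 0.404] yaw 11.48 q [-0.37  0.59  1.74  0.46  0.5  -2.51] F [ 0.05  0.14 -0.16] w 0.0479
jar 1.96
yellow 2.05
rack 11.49
reader 4.86
```

View pics/side_q.png

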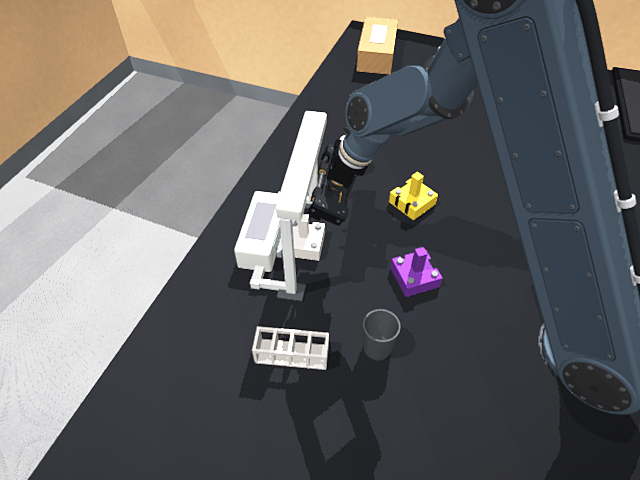

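The rack, pot, jar and look-alikes stand where they did at the start; the rack difference is only shadow. I'm handing in.

```bash
python3 -c "
from rig import *
print(hand_in())"
```

```text
the job is handed in; nothing more can be done
None
```

I pressed the bar home with the one-slot face, drew the carrier back until the bar was fully out, and gave it a quarter turn. I then pressed the bar home again with the two-slot face. The carrier was set down and released there, and the gripper was backed clear. The job was handed in at about 26.7 s, well inside the 58 s limit.

**First press:** I pushed until the wrist force rose to about 7 N against a spring of 1.1 N at most, so I took the bar to be at its stop. The scene camera put the carrier 1.6 mm off the bar's middle and square within about 0.2°.

**Final state:**
- **Bar:** the wrist depth picture put its front about 15.6 mm before the reader's front, about 12 mm pressed in, which is at the stop.
- **Carrier:** the last wrist-camera check put it about 0.6 mm from the reader's centre line, turned about 0.5° off square. The two cameras differed by about 2 mm in both directions.
- **Surroundings:** the rack, pot, jar and look-alikes look unmoved in the side view. The picture difference at the rack was larger than elsewhere (11.5 against about 2 at the jar); I judged this to be shadow.

**What did not go smoothly:**
- **Wrist joint at its limit:** tilting the tool brought the last joint to its range limit of −2.85 rad twice, for about 0.1 s and 0.05 s. I then worked at about 23° of tilt instead of 30° and re-gripped the carrier on the way.
- **Force readings:** they were noisy while the carrier touched the bench. The highest I saw was about 26 N, when I set it down before the turn.

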